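# Reload the tile dryer, bolt its cover and set the fan fader

## Robot

A 6-joint arm with a two-finger parallel gripper is mounted at the origin on the work surface; the furniture and walls round the work are solid. World frame = base frame: x ahead of the robot, y to its left, z up, the work surface at z = 0. Lengths are in mm, angles in rad, forces in N, time in s.
With the tool pointing down it reaches from about 400 to 925 mm from the base axis. Payload 12.5 kg.
Tool frame: the origin (TCP) lies on the centre line of the jaws, within the pads' length; the fingertips stand 8 mm ahead of it and the grasp point (between the pads) lies 11 mm behind it; z points along the fingers, x is the direction in which the jaws open and shut, and the axes are right-handed (so a half turn about z gives the same grasp; the last joint's range is limited). The gripper opens to 95 mm and grips with 3 to 60 N. Pads are 20 mm wide; open, the fingers measure 119 mm over their backs; the gripper's body (75 mm by 180 mm) begins 59 mm behind the grasp point.
Start: joints at [1.147, 0.491, 1.559, -0, 1.092, -0.106], TCP at [195.282, 593.726, 222.661] pointing down, gripper open.
Joint ranges: [-3.1, 3.1], [-0.84, 2.19], [0.05, 2.79], [-1.13, 4.28], [0.06, 2.93], [-2.69, 2.69]. Speed limits (rad/s): [2.22, 2.22, 2.79, 3.14, 3.14, 3.14].

## Interface

Orientations are given as [roll, pitch, yaw] about the fixed x, y, z axes, in that order (R = Rz(yaw) Ry(pitch) Rx(roll)).
In Python, from cell import env gives the robot as it stands. The module is installed in compiled form; this text tells all that it offers.
- The arm moves only by the tool send_rows, never from a script. Its argument "moves" is a list that holds one entry, the list of rows, each a list of 6 numbers: the shift along the tool's x, y, z as a fraction of full scale, then the turn, a rotation vector about the tool's x, y, z as a fraction of full scale. A call has 1 to 12 rows; each row is the pose to reach, as a shift and turn from the pose commanded when the call began, along the tool's axes at that moment; what a row does not reach only later rows make up. Full scale, the value 1, is 0.3 m for a shift and 90 degrees for a turn. A row lasts 1/12 s, in which the tool goes at most 41.7 mm and 7.16 degrees, less where a joint would pass 70% of its speed; a pose out of reach is approached as far as the arm can. A call with a number of a shift or a turn outside -1 to 1 is refused whole. A call with a gripper value outside its range is refused whole. "grip" is the gripper's target within -1 to 1 (shut at 1, half-way at 0, fully open at -1), set as the call begins (left out, the last holds). The fingers move at their own pace and stop on an object; the grip force is fixed at half the most. Time passes only in rows, so rows that repeat a pose let the fingers close. It gives the time, the measured TCP pose, the force and the opening at its end, in the units of the state.
- env.state(): the state, without advancing time (a new reading comes with each control period).
- env.read_camera(name): name is "scene" or "side" or "wrist"; returns a dict with "image" (420x560x3 uint8, red, green, blue), "mtx" (3x3 intrinsics, pixels), "T" (4x4, takes a point from camera to world coordinates); the wrist camera has in their place "mount" (4x4, takes a point from camera to tool coordinates, whose origin is the TCP and whose axes are the tool frame's). Camera axes: x right, y up, looking along -z (the intrinsics and any distortion apply to the point x, -y, -z); pixel columns grow to the right and rows downward; lengths in mm; the calibration is good to about 2 mm. A picture is of the moment at which its call begins: read the wrist's pose just before it. There is no depth.
- env.job_done(): hands the job in, once; it reports no verdict.
Trained networks look in the newest picture that a camera, given by its name, has taken for a name from the list of things; names that differ only in an ending like _2 or _b are one class to them, and where a whole thing is asked for, a point or a joint stands for the part that bears it (a point fixed in the world has none). Each returns a list of dicts, best first, with "confidence" (0 to 1); they miss things now and then, are a little off and sometimes report something else, mostly with a low value. They report only what shows in the picture. A call takes as long as a camera call. They do not tell look-alikes from the thing itself.
- env.look_for(camera, thing): "xy" ([column, row] in pixels, amid what is visible of it).
- env.outline_of(camera, thing): "region" (420x560 bool, what is visible of it) and "xy" ([column, row] in pixels, amid what is visible of it).
The state is a dict: "t": time; "joints": joint angles; "qvel": joint speeds; "tau": joint torques, N m; "eef_pos": TCP position; "tcp_rot": TCP orientation; "ft_force": force on the tool from outside, world axes, zero at the start; "moment": the same for the moment, N m; "opening": opening from 0.0 (shut) to 1.0 (fully open).
Only numpy, scipy, OpenCV 4.12 (cv2) and the standard library are available. Lean on these libraries where they do the work, as an engineer would, in place of code of your own. Each camera call takes 0.05 s, during which the arm holds its last target. There are 200 camera calls.

## Task

Reload the tile dryer: push the fan fader right back to its off end, draw the tray's red-gripped bolt fully back, lift the slotted cover off and set it on the free table to the left of the tray; lay every grey test tile flat on the floor of the blue drying tray, none on another. Then lower the cover over the tray's two pins again until it rests flush, push the bolt fully home over it, and only then slide the fader up until the white line on its grip is level with the red pointer. Leave the two test cups at the back where they stand.

Things in the scene. Friction and masses are not known exactly. Their poses are not given: they have to be found in the camera images.
- fader (a joint): fan fader, m along its track: 0 = off end (end stop), 0.130 = other end stop; it takes about 1.5 N to slide, no spring, stays where it is left
- fader_top (a point): centre of the top of the fader's black grip (28 mm across the track, 20 mm along it, 40 mm tall, with a white line across its top), 54.5 mm above the table. The grip slides along the controller's +y; only the grip stands above the flat controller top at 14 mm
- fader_base: grey flat fan controller, fixed, 78 x 195 x 14 mm; origin at the centre of its underside; its y axis runs along the fader track from the off end (y = -65 mm, wide white bar) to the full end (y = +65 mm)
- pointer: red flat pointer, 3 mm thick, 16 mm long, fixed on top of the controller 28 mm beside the track; it has the controller's axes and marks the wanted fader setting: fader_top must stand at the same y (along the track) as this origin
- tray: blue drying tray, fixed; origin at the centre of its underside. Outside 180 (x) x 220 (y) mm, rim top 24 mm above the table; inside 156 (x) x 166 (y) mm with a flat slotted grey floor 12 mm above the table. Two steel pins, 8 mm thick with round tops, stand on the rim at x = 0, y = +96 and -96 mm, up to 40 mm above the table. On its -x side, at y = 0, a guide block (46 mm wide in y, from x = -170 to -92 mm, up to 39 mm above the table) carries the bolt
- bolt (a joint): slide bolt of the tray, m along the tray's +x: 0 = fully drawn back (clear of the cover), 0.035 = fully home (its tongue reaches 26 mm over the cover's edge, 2.5 mm above the seated cover); about 2 N to slide, no spring; it starts nearly home, and while it is not drawn back its tongue holds the cover down or blocks it
- bolt_top (a point): centre of the top of the bolt's red grip (18 mm along tray x, 24 mm along tray y, standing 32 mm above the 40 mm high bolt), 72 mm above the table
- set_down (a point): a point on the bare table to the left of the tray, in the middle of the space kept free for the cover (the cover fits there with its axes along the base's x and y). Nearer the robot, the strip of table round x = 0.43 m, y = 0 to 0.25 m holds only tiles
- cover: loose slotted aluminium cover, seated on the tray at the start, 176 (x) x 216 (y) x 6 mm, 0.35 kg; origin at the centre of its underside. Two 11 mm through holes at x = 0, y = +96 and -96 mm. Black bridge handle over the centre: bar along y, 92 mm long, 14 mm wide, 12 mm high, its middle 40 mm above the plate's underside, its posts (12 mm square) at y = +38 and -38 mm. Seated, its origin lies 24 mm above the tray's origin and its y axis is parallel to the tray's
- tile_1: grey ceramic test tile, 38 (x) x 66 (y) x 6 mm, loose, 35 g, may be absent (2 to 4 tiles are there); origin at the centre of its underside
- tile_2: grey ceramic test tile, 38 (x) x 66 (y) x 6 mm, loose, 35 g, may be absent (2 to 4 tiles are there); origin at the centre of its underside
- tile_3: grey ceramic test tile, 38 (x) x 66 (y) x 6 mm, loose, 35 g, may be absent (2 to 4 tiles are there); origin at the centre of its underside
- tile_4: grey ceramic test tile, 38 (x) x 66 (y) x 6 mm, loose, 35 g, may be absent (2 to 4 tiles are there); origin at the centre of its underside
- cup_teal: teal and cream test cup at the back, 62 mm across, 56 mm tall, loose, not to be moved; origin at the centre of its underside
- cup_brown: brown and cream test cup at the back, 64 mm across, 63 mm tall, loose, not to be moved; origin at the centre of its underside
Not all that is in view belongs to the job. Leave any orange look-alike of the tile_2 alone.

How it is judged:
By the outcome, as a careful person would: the job done as asked, in the order asked, and still so for the second after the job is handed in, with the robot touching nothing.
Of tile_1, tile_2, tile_3, tile_4 only 2 to 4 are there at a start; the rules pass over those that are not, and their reading is None.
At some moment in a run one of tile_1, tile_2, tile_3, tile_4 may be knocked a few centimetres aside while the robot is not near it.
Once in a run the grip may slacken for a moment while it holds something.
It also fails if it takes over 210 s, if anything falls off the work surface, if the arm or the gripper's body presses on something with over 40 N, if the wrist force passes 120 N, or if a joint passes its speed limit or range.

## Working session

There is one attempt and no reset: what is moved stays moved. The work goes in short steps, Python scripts to look and compute and a tool call to move; the robot and the scene stay as the last step left them, time stands still between calls to the robot, and variables do not carry over. Pictures are saved under pics/ and viewed, about 12 in all and at most 16, crops included, and the job is handed in when it is done.

Besides the shell and the picture viewer there is one more tool, called after ">>>" by a JSON object that holds its "fn" and its "kwargs". send_rows: Moves the arm, as the interface text tells. Its arguments: {"type":"object","properties":{"moves":{"type":"array","items":{"type":"array","items":{"type":"array","items":{"type":"number"}}}},"grip":{"type":"number"}},"required":["moves"]}

```bash
mkdir -p pics; ls
cat > h.py <<'E'
import numpy as np, cv2
from cell import env
from scipy.spatial.transform import Rotation as Ro
def cam(name):
    s=env.state(); c=env.read_camera(name)
    if 'T' not in c:
        T=np.eye(4); T[:3,3]=s['eef_pos']; T[:3,:3]=Ro.from_euler('xyz',s['tcp_rot']).as_matrix()
        c['T']=T@c['mount']
    return c
def ray(c,px):
    k=np.linalg.inv(c['mtx'])@np.array([px[0],px[1],1.])
    d=c['T'][:3,:3]@np.array([k[0],-k[1],-k[2]]); return c['T'][:3,3],d
def at_z(c,px,z):
    o,d=ray(c,px); return o+d*(z-o[2])/d[2]
def proj(c,p):
    q=np.linalg.inv(c['T'])@np.append(p,1.); q=c['mtx']@np.array([q[0],-q[1],-q[2]]); return q[:2]/q[2]
def save(c,n): cv2.imwrite('pics/'+n+'.png',c['image'][:,:,::-1])
def tri(a,pa,b,pb):
    o1,d1=ray(a,pa);o2,d2=ray(b,pb)
    t=np.linalg.lstsq(np.c_[d1,-d2],o2-o1,rcond=None)[0]
    x,y=o1+d1*t[0],o2+d2*t[1]; return (x+y)/2,np.linalg.norm(x-y)
E
python3 - <<'E'
from h import *
np.set_printoptions(precision=1,suppress=True)
s=env.state(); print(s)
C={}
for n in ['scene','side','wrist']:
    c=C[n]=cam(n); save(c,n+'0'); print(n,[k for k in c],c['mtx'].tolist(),c['T'].tolist())
print(cam('wrist')['mount'])
for t in ['fader_top','fader_base','pointer','tray','bolt_top','bolt','cover','tile_1','cup_teal','cup_brown']:
    for n in ['scene','side']:
        print(t,n,[(np.round(d['xy'],1).tolist(),round(d['confidence'],2)) for d in env.look_for(n,t)])
im=np.hstack([C['scene']['image'],C['side']['image']])
E
```

```text
pics
{'t': 0.0, 'joints': array([ 1.1,  0.5,  1.6, -0. ,  1.1, -0.1]), 'qvel': array([-0.,  0.,  0.,  0., -0., -0.]), 'tau': array([  0. , -61.3, -25.8,   0.1,   0. ,  -0. ]), 'eef_pos': array([195.2, 593.5, 222. ]), 'tcp_rot': array([-3.1,  0. ,  1.3]), 'ft_force': array([0.1, 0.3, 0. ]), 'moment': array([0., 0., 0.]), 'opening': 0.999812966664067}
scene ['image', 'mtx', 'T'] [[420.5516049879338, 0.0, 282.1055555701804], [0.0, 420.5516049879338, 210.08106197343568], [0.0, 0.0, 1.0]] [[0.6210926389997157, 0.5858344259442959, -0.5206169024905798, 46.32797602068682], [-0.7835554172942254, 0.47845659510901184, -0.39638389804022484, -511.6780326679958], [0.016877257159885757, 0.6541233155722308, 0.7561996073891805, 856.3258723758603], [0.0, 0.0, 0.0, 1.0]]
side ['image', 'mtx', 'T'] [[433.1494830087205, 0.0, 278.034006747535], [0.0, 433.1494830087205, 204.79685429650493], [0.0, 0.0, 1.0]] [[0.897494678767522, 0.210385664866526, -0.38760956335293434, 68.73159208444093], [-0.44100669477231197, 0.4361902006468128, -0.7843795025532566, -1171.5658149907931], [0.004049290059198129, 0.874914842
[... 881 characters left out ...]
68)]
bolt_top scene [([254.5, 228.9], 0.71)]
bolt_top side [([248.5, 213.5], 0.58)]
bolt scene [([254.9, 225.2], 0.8)]
bolt side [([253.9, 210.8], 0.61)]
cover scene [([283.8, 208.9], 0.84), ([302.9, 164.9], 0.39), ([253.9, 226.3], 0.32)]
cover side [([279.6, 211.5], 0.77)]
tile_1 scene [([218.7, 278.8], 0.95), ([146.6, 197.6], 0.81), ([174.2, 218.9], 0.79), ([291.3, 304.9], 0.71), ([204.8, 237.6], 0.55)]
tile_1 side [([209.9, 234.2], 0.66), ([204.5, 198.7], 0.59), ([217.4, 218.1], 0.56), ([247.5, 260.0], 0.47)]
cup_teal scene [([304.1, 164.2], 0.86)]
cup_teal side [([318.5, 189.7], 0.82)]
cup_brown scene [([332.1, 182.8], 0.64)]
cup_brown side [([328.8, 201.2], 0.61), ([206.5, 200.9], 0.5)]
```

View pics/scene0.png

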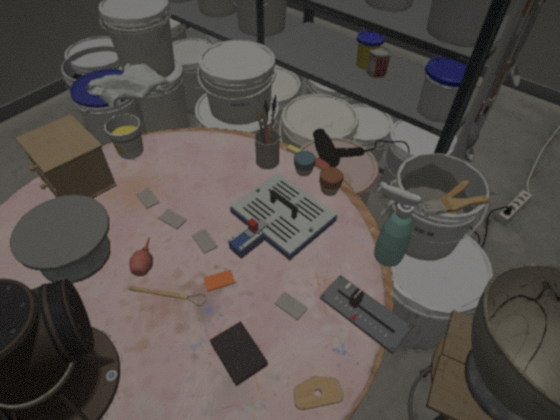

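Run:
```python
from h import *
np.set_printoptions(precision=1,suppress=True)
a=cam('scene');b=cam('side')
print('fader',tri(a,[357.8,296.9],b,[294,269.5]),'bolt',tri(a,[254.5,228.9],b,[248.5,213.5]))
for p in [[218.7,278.8],[146.6,197.6],[174.2,218.9],[291.3,304.9],[204.8,237.6]]:
    print('scene',p,at_z(a,p,6))
for p in [(209.9,234.2),(204.5,198.7),(217.4,218.1),(247.5,260)]: print('side',p,at_z(b,p,6))
im=b['image'][110:330,120:400]
cv2.imwrite('pics/side_crop.png',cv2.resize(im[:,:,::-1],None,fx=2.7,fy=2.7,interpolation=cv2.INTER_CUBIC))
```

```text
fader (array([ 520.1, -365. ,   23.1]), np.float64(10.481166670146726)) bolt (array([512.1, -70.8,  41.8]), np.float64(7.004182291178932))
scene [218.7, 278.8] [371.7 -83.1   6. ]
scene [146.6, 197.6] [433.4 247.9   6. ]
scene [174.2, 218.9] [429.6 133.4   6. ]
scene [291.3, 304.9] [ 424.9 -256.2    6. ]
scene [204.8, 237.6] [436.6  28.    6. ]
side (209.9, 234.2) [375.9 -81.    6. ]
side (204.5, 198.7) [431.7 147.2   6. ]
side (217.4, 218.1) [428.4   0.5   6. ]
side (247.5, 260) [ 428.2 -253.4    6. ]
```

View pics/side_crop.png

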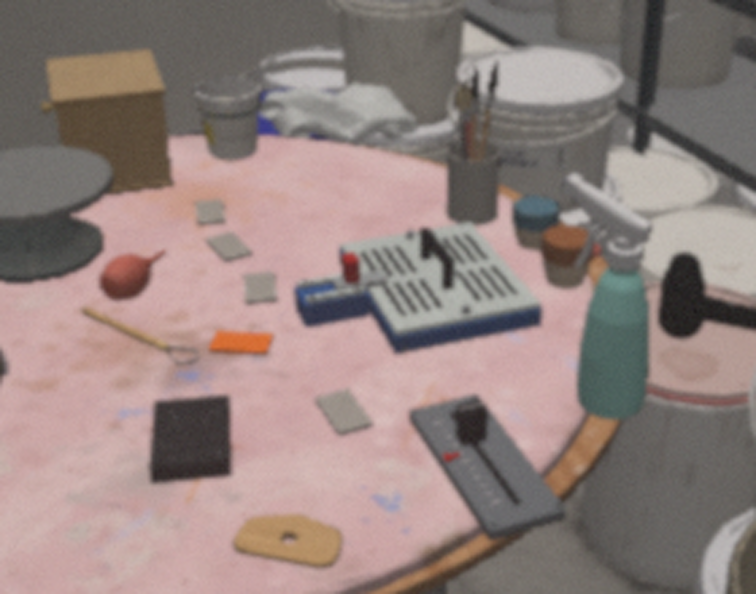

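Scene view: four grey tiles at (147,198), (174,219), (205,240) and (291,305). The orange look-alike is at (219,280). The tray and cover are near (284,210), the bolt near (254,229), and the fader near (358,297). Next I'll take wrist overviews.

```bash
cat >> h.py <<'E'
def go(x,y,z,yaw):
    "print row (fractions) from current pose to tool-down pose"
    s=env.state(); R=Ro.from_euler('xyz',s['tcp_rot']); 
    d=R.inv().apply(np.array([x,y,z])-s['eef_pos'])/300
    # turn
    Rt=Ro.from_euler('z',yaw)*Ro.from_euler('x',np.pi)
    r=(R.inv()*Rt).as_rotvec()/(np.pi/2)
    print('ROW',np.round(np.r_[d,r],4).tolist(),'mm',round(np.linalg.norm(d)*300),'q1est',round(np.arctan2(y,x),2),'q6est',round(np.arctan2(y,x)-yaw,2))
    return np.r_[d,r]
E
python3 -c "
from h import *
print(env.state()['tcp_rot'])
go(400,400,330,1.57);go(450,50,340,1.57)"
```

```text
[-3.14157965e+00 -6.98601534e-05  1.25299335e+00]
ROW [-0.4002, 0.8501, -0.3579, -0.0, -0.0, -0.2018] mm 302 q1est 0.79 q6est -0.78
ROW [-1.4563, 1.3729, -0.3913, -0.0, -0.0, -0.2018] mm 612 q1est 0.11 q6est -1.46
```

>>> {"fn": "send_rows", "kwargs": {"moves": [[[-0.4,0.85,-0.36,0,0,-0.2],[-0.4,0.85,-0.36,0,0,-0.2],[-0.4,0.85,-0.36,0,0,-0.2],[-0.4,0.85,-0.36,0,0,-0.2],[-0.4,0.85,-0.36,0,0,-0.2],[-0.4,0.85,-0.36,0,0,-0.2],[-0.4,0.85,-0.36,0,0,-0.2],[-0.4,0.85,-0.36,0,0,-0.2],[-0.4,0.85,-0.36,0,0,-0.2]]]}}

```text
t: 2.05
eef_pos: [402.1, 398.4, 331.9]
tcp_rot: [3.14, -0.001, 1.564]
ft_force: [-0.4, 0.3, 0.7]
opening: 1.0
```

>>> {"fn": "send_rows", "kwargs": {"moves": [[[-1,0.1,0,0,0,0],[-1,0.1,0,0,0,0],[-1,0.1,0,0,0,0],[-1,0.1,0,0,0,0],[-1,0.1,0,0,0,0],[-1,0.1,0,0,0,0],[-1,0.1,0,0,0,0],[-1,0.1,0,0,0,0],[-1,0.1,0,0,0,0],[-1,0.1,0,0,0,0]]]}}

```text
t: 2.88
eef_pos: [428.7, 100.6, 330.4]
tcp_rot: [-3.141, -0.001, 1.566]
ft_force: [-0.3, -0.4, -0.5]
opening: 1.003
```

Run:
```python
from h import *
np.set_printoptions(precision=1,suppress=True)
print(env.state()['eef_pos'],env.state()['t'])
c=cam('wrist'); save(c,'w1')
for t,z in [('tray',12),('bolt_top',72),('cover',30),('tile_1',6),('cup_teal',56),('cup_brown',63),('fader_top',54)]:
    for d in env.look_for('wrist',t): print(t,np.round(d['xy'],1),round(d['confidence'],2),at_z(c,d['xy'],z))
go(430,-230,330,1.57)
```

```text
[428.7 100.6 330.4] 2.8833
tray [ 33.7 163.8] 0.66 [ 423.6 -248.4   12. ]
tray [167.2 221. ] 0.63 [509.2 -68.9  12. ]
tray [157.5 364.9] 0.43 [ 764.4 -110.3   12. ]
bolt_top [160.  235.7] 0.63 [509.5 -59.2  72. ]
cover [166.8 258.7] 0.58 [561.6 -68.9  30. ]
cover [159.9 234.4] 0.22 [523.5 -75.1  30. ]
tile_1 [231.7 168.1] 0.98 [431.9  29.    6. ]
tile_1 [ 34.  164.4] 0.94 [ 425.4 -252.5    6. ]
tile_1 [382.7 171.9] 0.77 [438.4 245.6   6. ]
tile_1 [146.5 121.8] 0.74 [367.2 -85.5   6. ]
tile_1 [309.6 165.5] 0.73 [428.7 140.4   6. ]
cup_teal [215.6 369.3] 0.58 [735.1  -2.5  56. ]
cup_brown [157.6 366.2] 0.53 [722.8 -88.   63. ]
ROW [-1.102, 0.0067, 0.0017, -0.0001, -0.0001, -0.0011] mm 331 q1est -0.49 q6est -2.06
```

View pics/w1.png

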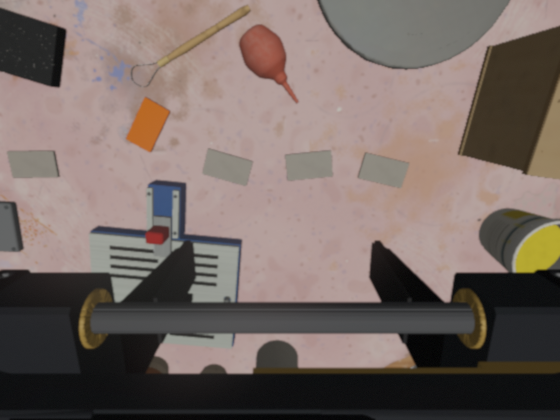

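>>> {"fn": "send_rows", "kwargs": {"moves": [[[-1,0,0,0,0,0.23],[-1,0,0,0,0,0.23],[-1,0,0,0,0,0.23],[-1,0,0,0,0,0.23],[-1,0,0,0,0,0.23],[-1,0,0,0,0,0.23],[-1,0,0,0,0,0.23],[-1,0,0,0,0,0.23],[-1,0,0,0,0,0.23],[-1,0,0,0,0,0.23]]]}}

```text
t: 4.12
eef_pos: [427.7, -199.8, 330.3]
tcp_rot: [-3.141, -0.001, 1.205]
ft_force: [0.7, 0.5, 0.0]
opening: 0.999
```

Run:
```python
from h import *
np.set_printoptions(precision=1,suppress=True)
print(env.state()['eef_pos'],env.state()['t'],env.state()['joints'])
c=cam('wrist'); save(c,'w2')
for t,z in [('tray',12),('bolt_top',72),('cover',30),('tile_1',6),('fader_top',54),('pointer',17),('fader_base',14)]:
    for d in env.look_for('wrist',t): print(t,np.round(d['xy'],1),round(d['confidence'],2),at_z(c,d['xy'],z))
go(430,-260,330,1.57)
```

```text
[ 427.7 -199.8  330.3] 4.1167 [-0.6  0.2  1.8  0.   1.2 -1.8]
tray [389.  185.2] 0.9 [508.  -65.8  12. ]
tray [434.7 108.1] 0.67 [427.5  21.1  12. ]
tray [417.5 239.7] 0.45 [604.  -48.9  12. ]
bolt_top [394.5 197.3] 0.97 [506.4 -76.9  72. ]
cover [415.  240.3] 0.97 [594.3 -57.1  30. ]
cover [394.8 197.4] 0.35 [521.9 -67.   30. ]
tile_1 [244.2 180.6] 0.85 [ 428.4 -258.2    6. ]
tile_1 [345.6  94.1] 0.74 [367.7 -84.5   6. ]
tile_1 [435.6 110.5] 0.68 [432.   23.9   6. ]
tile_1 [520.8  76. ] 0.61 [429.3 140.5   6. ]
fader_top [200.4 263.7] 0.85 [ 508.4 -352.6   54. ]
fader_base [201.4 259.1] 0.74 [ 516.  -364.4   14. ]
ROW [-0.1864, 0.0782, 0.0026, 0.0002, 0.0, -0.2311] mm 61 q1est -0.54 q6est -2.11
```

View pics/w2.png

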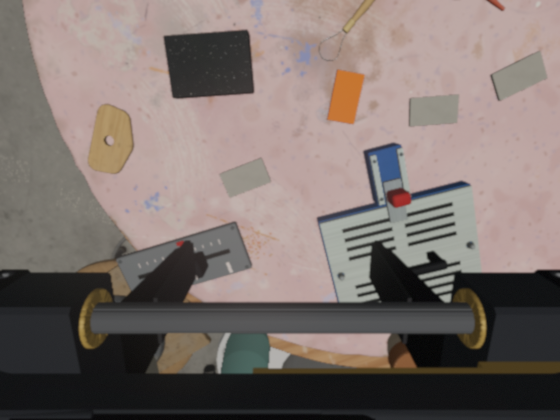

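Run:
```python
from h import *
np.set_printoptions(precision=1,suppress=True)
c=cam('wrist')
for p in [(237,223),(118,258),(250,268),(229,268)]: print(p,at_z(c,p,14))
print('ptr',at_z(c,(181,244),17),'grip',at_z(c,(204,262),54))
for p in [(318,217),(468,183)]: print('cover',at_z(c,p,30))
for p in [(341,276),(470,244)]: print('pin',at_z(c,p,40))
go(440,-330,230,1.2)
```

```text
(237, 223) [ 482.9 -291.1   14. ]
(118, 258) [ 470.3 -482.1   14. ]
(250, 268) [ 557.2 -300.9   14. ]
(229, 268) [ 545.7 -331.    14. ]
ptr [ 482.9 -381.4   17. ] grip [ 508.8 -346.7   54. ]
cover [ 511.2 -176.2   30. ]
cover [538.3  33.4  30. ]
pin [ 605.4 -174.3   40. ]
pin [622.8  12.7  40. ]
ROW [-0.3919, 0.1923, 0.3358, 0.0001, -0.0, 0.0043] mm 165 q1est -0.64 q6est -1.84
```

Run:
```python
from h import *
go(510,-375,230,1.48)
```

```text
ROW [-0.449, 0.4638, 0.3358, 0.0001, -0.0, -0.174] mm 218 q1est -0.63 q6est -2.11
```

>>> {"fn": "send_rows", "kwargs": {"moves": [[[-0.45,0.46,0.3,0,0,-0.174],[-0.45,0.46,0.3,0,0,-0.174],[-0.45,0.46,0.3,0,0,-0.174],[-0.45,0.46,0.3,0,0,-0.174],[-0.45,0.46,0.3,0,0,-0.174],[-0.45,0.46,0.3,0,0,-0.174],[-0.45,0.46,0.3,0,0,-0.174],[-0.45,0.46,0.3,0,0,-0.174]]]}}

```text
t: 5.23
eef_pos: [508.4, -375.0, 240.3]
tcp_rot: [-3.141, -0.001, 1.479]
ft_force: [-0.2, 0.7, -0.4]
opening: 1.001
```

Run:
```python
from h import *
np.set_printoptions(precision=1,suppress=True)
print(env.state()['eef_pos'],env.state()['t'],env.state()['joints'])
c=cam('wrist'); save(c,'w3')
for t,z in [('fader_top',54.5),('pointer',17),('fader_base',14)]:
    for d in env.look_for('wrist',t): print(t,np.round(d['xy'],1),round(d['confidence'],2),at_z(c,d['xy'],z))
```

```text
[ 508.4 -375.   240.3] 5.2333 [-0.7  0.5  1.5  0.   1.1 -2.2]
fader_top [288.3 187.7] 0.8 [ 509.6 -368.3   54.5]
fader_base [264.2 180.1] 0.79 [ 507.4 -395.2   14. ]
fader_base [555.7 181.9] 0.35 [540.4 -59.5  14. ]
```

View pics/w3.png

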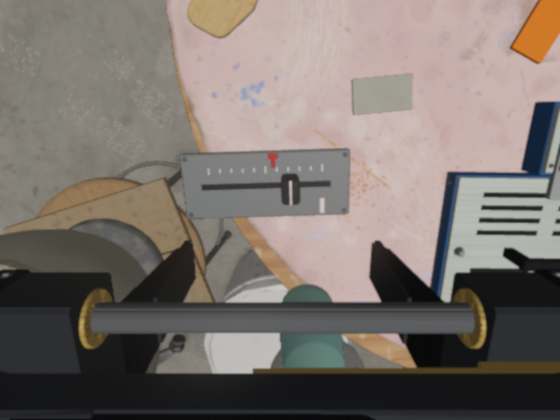

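Run:
```python
from h import *
np.set_printoptions(precision=1,suppress=True)
c=cam('wrist'); im=c['image'].astype(int)
P={k:at_z(c,p,14) for k,p in dict(nl=(182,156),nr=(349,149),fr=(349,213),fl=(190,218)).items()}
for k,v in P.items(): print(k,v)
m=(im[...,0]>100)&(im[...,0]>1.8*im[...,1]); sub=np.argwhere(m[140:175,255:295])+[140,255]; print('ptr px',sub.mean(0)[::-1],len(sub),at_z(c,sub.mean(0)[::-1],17))
br=im.sum(2); q=br[172:210,278:302]; print(q[::2,::2])
for p in [(273,153),(273,159),(273,166)]: print(at_z(c,p,17))
print('bar',at_z(c,(322,205),14),'slot',at_z(c,(203,187),14),at_z(c,(330,184),14))
cv2.imwrite('pics/w3c.png',cv2.resize(c['image'][130:230,170:360,::-1],None,fx=4,fy=4,interpolation=cv2.INTER_CUBIC))
a=cam('scene');b=cam('side')
```

```text
nl [ 472.2 -485.3   14. ]
nr [ 481.4 -296.1   14. ]
fr [ 557.2 -298.8   14. ]
fl [ 546.3 -488.5   14. ]
ptr px [272.4 157.5] 76 [ 482.8 -383.2   17. ]
[[390 387 372 351 331 312 304 306 320 355 390 391]
 [389 373 242 174 162 156 157 156 160 206 345 390]
 [388 332 163 143 145 145 142 146 145 155 304 390]
 [388 316 151 145 148 150 159 148 151 148 244 378]
 [368 299 153 153 159 273 457 235 166 164 194 305]
 [206 177 155 165 171 321 528 274 187 181 165 174]
 [171 161 153 166 173 318 526 277 190 186 162 168]
 [217 203 159 164 173 297 524 275 186 183 174 250]
 [367 319 171 165 172 294 547 300 187 182 188 338]
 [381 324 170 166 171 297 558 316 184 179 188 341]
 [382 325 169 166 171 295 558 314 182 176 189 336]
 [382 323 169 168 175 290 551 311 179 176 180 320]
 [379 336 178 166 173 259 520 310 176 176 177 318]
 [380 342 187 164 173 256 517 315 176 172 179 318]
 [379 344 195 166 172 253 519 331 173 171 193 339]
 [378 367 258 175 169 252 516 335 176 184 270 374]
 [379 378 363 332 326 343 442 370 333 340 372 381]
 [379 379 377 379 380 378 380 380 381 381 381 380]
 [377 378 378 378 379 379 380 380 380 381 381 380]]
[ 477.8 -382.    17. ]
[ 484.5 -382.6   17. ]
[ 492.4 -383.4   17. ]
bar [ 544.4 -330.3   14. ] slot [ 510.1 -467.2   14. ] [ 519.9 -319.6   14. ]
```

View pics/w3c.png

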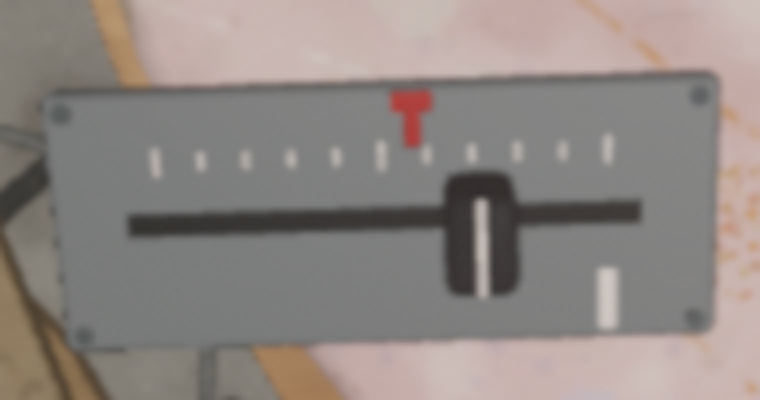

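Run:
```python
from h import *
np.set_printoptions(precision=1,suppress=True)
a=cam('scene');b=cam('side')
print('bottle mid',tri(a,(394,236),b,(346.7,238)), at_z(a,(390,264),0),at_z(b,(346.7,263),0))
print('bottle top',tri(a,(403,186),b,(335,178)))
c=cam('wrist')
d=np.array([-.0535,-.9986])
g=at_z(c,(290.4,195),54.5); p=at_z(c,(272.6,159),17); off=at_z(c,(322,167),14); ful=at_z(c,(208.8,170.5),14)
print('grip',g,'ptr',p,'off',off,'full',ful,[ (x[:2]-off[:2])@d for x in (g,p,ful)])
go(g[0],g[1],110,-.053)
```

```text
bottle mid (array([ 688.7, -354. ,   67.3]), np.float64(7.673627704747737)) [ 666.1 -374.4    0. ] [ 674.7 -379.3    0. ]
bottle top (array([ 643.1, -347.4,  262.2]), np.float64(18.221756125736814))
grip [ 518.2 -367.1   54.5] ptr [ 484.2 -383.5   17. ] off [ 498.9 -328.2   14. ] full [ 491.1 -457.8   14. ] [np.float64(37.79763054429748), np.float64(55.96519217978984), np.float64(129.7831719258217)]
ROW [0.0298, 0.0293, 0.4365, 0.0003, -0.0001, 0.9756] mm 132 q1est -0.62 q6est -0.56
```

>>> {"fn": "send_rows", "kwargs": {"moves": [[[0.02,0.03,0.2,0,0,0.3],[0.02,0.03,0.35,0,0,0.6],[0.02,0.03,0.4,0,0,0.975],[0.02,0.03,0.4,0,0,0.975],[0.02,0.03,0.4,0,0,0.975],[0.02,0.03,0.4,0,0,0.975],[0.02,0.03,0.4,0,0,0.975],[0.02,0.03,0.4,0,0,0.975],[0.02,0.03,0.4,0,0,0.975],[0.02,0.03,0.4,0,0,0.975],[0.02,0.03,0.4,0,0,0.975],[0.02,0.03,0.4,0,0,0.975]]]}}

```text
t: 6.73
eef_pos: [518.1, -370.2, 120.6]
tcp_rot: [-3.142, -0.0, -0.027]
ft_force: [0.2, -1.2, 0.2]
opening: 1.0
```

Run:
```python
from h import *
go(516.5,-366.5,30,-.053)
```

```text
ROW [-0.0057, -0.0122, 0.3021, -0.0, -0.0, 0.0166] mm 91 q1est -0.62 q6est -0.56
```

>>> {"fn": "send_rows", "kwargs": {"moves": [[[-0.006,-0.012,0,0,0,0.017],[-0.006,-0.012,0.1,0,0,0.017],[-0.006,-0.012,0.2,0,0,0.017],[-0.006,-0.012,0.3,0,0,0.017],[-0.006,-0.012,0.3,0,0,0.017],[-0.006,-0.012,0.3,0,0,0.017]]]}}

```text
t: 7.23
eef_pos: [516.0, -366.3, 29.9]
tcp_rot: [-3.14, 0.002, -0.048]
ft_force: [0.4, 0.0, 0.2]
opening: 0.998
```

>>> {"fn": "send_rows", "kwargs": {"moves": [[[0,0,0,0,0,0],[0,0,0,0,0,0],[0,0,0,0,0,0],[0,0,0,0,0,0],[0,0,0,0,0,0],[0,0,0,0,0,0],[0,0,0,0,0,0],[0,0,0,0,0,0]]], "grip": 1}}

```text
t: 7.9
eef_pos: [516.4, -366.6, 30.6]
tcp_rot: [-3.142, -0.0, -0.047]
ft_force: [0.2, 0.1, -0.2]
opening: 0.494
```

>>> {"fn": "send_rows", "kwargs": {"moves": [[[0,0,0,0,0,0],[0,0,0,0,0,0],[0,0,0,0,0,0],[0,0,0,0,0,0],[0,0,0,0,0,0],[0,0,0,0,0,0]]], "grip": 1}}

```text
t: 8.4
eef_pos: [515.2, -366.3, 30.5]
tcp_rot: [-3.14, 0.002, -0.048]
ft_force: [-7.7, 0.1, 4.8]
opening: 0.293
```

>>> {"fn": "send_rows", "kwargs": {"moves": [[[-0.004,0,0,0,0,0],[-0.004,-0.02,0,0,0,0],[-0.004,-0.04,0,0,0,0],[-0.004,-0.06,0,0,0,0],[-0.004,-0.08,0,0,0,0],[-0.004,-0.1,0,0,0,0],[-0.004,-0.11,0,0,0,0],[-0.004,-0.118,0,0,0,0],[-0.004,-0.122,0,0,0,0],[-0.004,-0.122,0,0,0,0]]]}}

```text
t: 9.23
eef_pos: [517.2, -329.7, 30.6]
tcp_rot: [-3.141, -0.0, -0.047]
ft_force: [4.7, 1.3, -2.8]
opening: 0.29
```

>>> {"fn": "send_rows", "kwargs": {"moves": [[[0.002,-0.003,0,0,0,0],[0.002,-0.006,0,0,0,0],[0.002,-0.009,0,0,0,0],[0.002,-0.009,0,0,0,0]]]}}

```text
t: 9.57
eef_pos: [517.4, -329.0, 30.6]
tcp_rot: [3.14, -0.0, -0.047]
ft_force: [-2.2, -9.7, -4.0]
opening: 0.295
```

>>> {"fn": "send_rows", "kwargs": {"moves": [[[0,0,0,0,0,0],[0,0,0,0,0,0],[0,0,0,0,0,0],[0,0,0,0,0,0],[0,0,-0.05,0,0,0],[0,0,-0.15,0,0,0],[0,0,-0.28,0,0,0],[0,0,-0.42,0,0,0],[0,0,-0.56,0,0,0],[0,0,-0.7,0,0,0],[0,0,-0.84,0,0,0],[0,0,-0.97,0,0,0]]], "grip": -1}}

```text
t: 10.57
eef_pos: [517.2, -326.8, 324.2]
tcp_rot: [3.141, -0.0, -0.047]
ft_force: [0.6, -1.0, -0.9]
opening: 0.997
```

Run:
```python
from h import *
c=cam('wrist');save(c,'w4')
go(590,-120,330,-.12)
```

```text
ROW [0.2045, -0.7036, 0.0052, 0.0039, -0.006, 0.0464] mm 220 q1est -0.2 q6est -0.08
```

>>> {"fn": "send_rows", "kwargs": {"moves": [[[0.2,-0.7,0,0,0,0.047],[0.2,-0.7,0,0,0,0.047],[0.2,-0.7,0,0,0,0.047],[0.2,-0.7,0,0,0,0.047],[0.2,-0.7,0,0,0,0.047],[0.2,-0.7,0,0,0,0.047],[0.2,-0.7,0,0,0,0.047],[0.2,-0.7,0,0,0,0.047],[0.2,-0.7,0,0,0,0.047]]]}}

```text
t: 11.37
eef_pos: [587.2, -121.3, 321.4]
tcp_rot: [3.141, 0.0, -0.122]
ft_force: [0.5, -1.2, 0.5]
opening: 1.003
```

Run:
```python
from h import *
np.set_printoptions(precision=1,suppress=True)
print(env.state()['eef_pos'],env.state()['tcp_rot'])
c=cam('wrist');save(c,'w5')
for t,z in [('tray',24),('bolt_top',72),('cover',30),('tile_1',6)]:
    for d in env.look_for('wrist',t): print(t,np.round(d['xy'],1),round(d['confidence'],2),at_z(c,d['xy'],z))
```

```text
[ 587.2 -121.3  321.4] [ 3.1  0.  -0.1]
tray [209.8 135.2] 0.85 [498.2 -65.3  24. ]
bolt_top [230.2 135.1] 0.86 [532.5 -65.8  72. ]
cover [307.  125.4] 0.83 [626.2 -68.   30. ]
tile_1 [154.5  74.4] 0.94 [436.7  19.2   6. ]
tile_1 [123.1 156.2] 0.93 [369.3 -79.9   6. ]
tile_1 [198.3 268.6] 0.75 [ 440.8 -261.7    6. ]
```

View pics/w5.png

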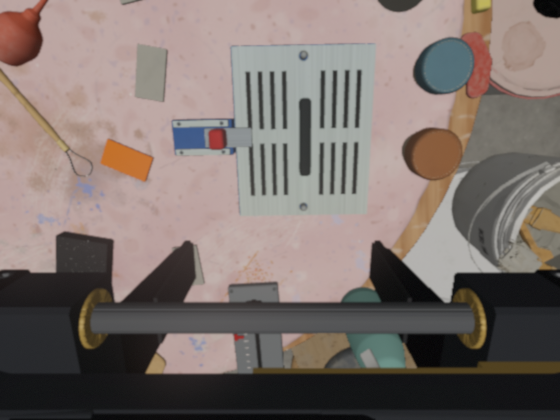

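Run:
```python
from h import *
np.set_printoptions(precision=1,suppress=True)
c=cam('wrist'); im=c['image'].astype(int)
K=[at_z(c,p,30) for p in [(233,45),(374,43),(369,213),(240,216)]]
print(np.array(K),'ctr',np.mean(K,0),[np.linalg.norm(K[i]-K[(i+1)%4]) for i in range(4)])
m=(im[...,0]>90)&(im[...,0]>2.2*im[...,1])
s=np.argwhere(m[115:165,190:245])+[115,190]; print('red',s.mean(0)[::-1],s.min(0),s.max(0),len(s))
for px in [s.mean(0)[::-1]]: print(at_z(c,px,72),at_z(c,px,60))
p1,p2=at_z(c,(304,54.5),40),at_z(c,(304,206.5),40); print('pins',p1,p2,(p1+p2)/2,np.linalg.norm(p1-p2),np.degrees(np.arctan2(*(p1-p2)[:2])))
h1,h2=at_z(c,(305.5,98),70),at_z(c,(306,175),70); print('handle',h1,h2,(h1+h2)/2,np.linalg.norm(h1-h2),np.degrees(np.arctan2(*(h1-h2)[:2])))
cv2.imwrite('pics/w5c.png',cv2.resize(c['image'][35:225,165:385,::-1],None,fx=3.5,fy=3.1,interpolation=cv2.INTER_CUBIC))
```

```text
[[ 547.    37.2   30. ]
 [ 716.7   18.6   30. ]
 [ 699.6 -196.1   30. ]
 [ 521.5 -178.7   30. ]] ctr [621.2 -79.7  30. ] [np.float64(170.7143607893589), np.float64(215.35270665067029), np.float64(178.96241869125774), np.float64(217.4033996152982)]
red [215.8 139. ] [130 209] [148 222] 232
[515.  -68.2  72. ] [512.6 -68.9  60. ]
pins [630.6  14.9  40. ] [ 610.9 -172.9   40. ] [620.7 -79.   40. ] 188.78265423237204 5.9828539645855034
handle [625.2 -35.1  70. ] [ 616.6 -124.5   70. ] [620.9 -79.8  70. ] 89.78928335582955 5.522343907381807
```

View pics/w5c.png

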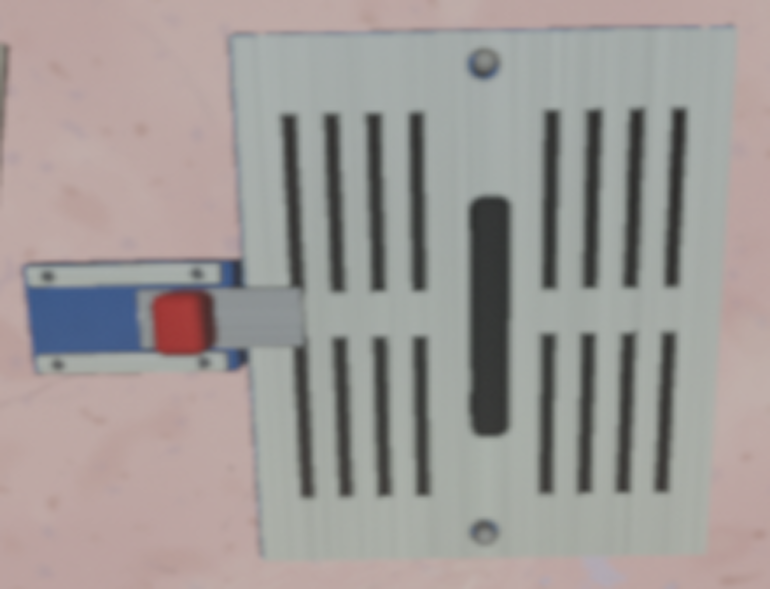

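Run:
```python
from h import *
go(515.3,-68.7,110,-.101);go(515.3,-68.7,55,-.101)
```

```text
ROW [-0.2597, -0.1444, 0.7054, -0.0, -0.0, -0.0137] mm 230 q1est -0.13 q6est -0.03
ROW [-0.2597, -0.1444, 0.8887, -0.0, -0.0, -0.0137] mm 281 q1est -0.13 q6est -0.03
```

>>> {"fn": "send_rows", "kwargs": {"moves": [[[-0.13,-0.072,0.1,0,0,-0.014],[-0.26,-0.144,0.2,0,0,-0.014],[-0.26,-0.144,0.32,0,0,-0.014],[-0.26,-0.144,0.45,0,0,-0.014],[-0.26,-0.144,0.58,0,0,-0.014],[-0.26,-0.144,0.7,0,0,-0.014],[-0.26,-0.144,0.8,0,0,-0.014],[-0.26,-0.144,0.86,0,0,-0.014],[-0.26,-0.144,0.888,0,0,-0.014],[-0.26,-0.144,0.888,0,0,-0.014]]], "grip": -0.3}}

```text
t: 12.5
eef_pos: [514.8, -68.2, 53.8]
tcp_rot: [-3.141, 0.003, -0.1]
ft_force: [0.5, 0.6, 0.1]
opening: 0.648
```

>>> {"fn": "send_rows", "kwargs": {"moves": [[[0,0,0,0,0,0],[0,0,0,0,0,0],[0,0,0,0,0,0],[0,0,0,0,0,0],[0,0,0,0,0,0],[0,0,0,0,0,0],[0,0,0,0,0,0],[0,0,0,0,0,0],[0,0,0,0,0,0],[0,0,0,0,0,0]]], "grip": 1}}

```text
t: 13.33
eef_pos: [515.2, -68.0, 55.4]
tcp_rot: [-3.141, 0.0, -0.099]
ft_force: [-2.1, -0.2, 5.1]
opening: 0.186
```

>>> {"fn": "send_rows", "kwargs": {"moves": [[[-0.015,0,0,0,0,0],[-0.03,0,0,0,0,0],[-0.045,0,0,0,0,0],[-0.06,0,0,0,0,0],[-0.075,0,0,0,0,0],[-0.085,0,0,0,0,0],[-0.092,0,0,0,0,0],[-0.097,0,0,0,0,0],[-0.097,0,0,0,0,0]]]}}

```text
t: 14.08
eef_pos: [486.0, -65.1, 55.3]
tcp_rot: [-3.141, 0.0, -0.099]
ft_force: [0.1, 1.8, 7.0]
opening: 0.186
```

>>> {"fn": "send_rows", "kwargs": {"moves": [[[-0.004,0,0,0,0,0],[-0.008,0,0,0,0,0],[-0.012,0,0,0,0,0],[-0.012,0,0,0,0,0]]]}}

```text
t: 14.42
eef_pos: [483.5, -64.9, 55.3]
tcp_rot: [-3.142, -0.002, -0.1]
ft_force: [4.7, 3.8, 4.4]
opening: 0.186
```

>>> {"fn": "send_rows", "kwargs": {"moves": [[[-0.003,0,0,0,0,0],[-0.006,0,0,0,0,0],[-0.006,0,0,0,0,0]]]}}

```text
t: 14.67
eef_pos: [483.3, -64.9, 55.4]
tcp_rot: [3.141, -0.005, -0.1]
ft_force: [12.7, 4.0, -2.7]
opening: 0.191
```

>>> {"fn": "send_rows", "kwargs": {"moves": [[[0.005,0,0,0,0,0],[0.005,0,0,0,0,0],[0.005,0,0,0,0,0],[0.005,0,-0.05,0,0,0],[0.005,0,-0.13,0,0,0],[0.005,0,-0.22,0,0,0],[0.14,0,-0.25,0,0,0],[0.27,0,-0.25,0,0,0],[0.4,0,-0.25,0,0,0],[0.4,0,-0.25,0,0,0]]], "grip": -0.3}}

```text
t: 15.5
eef_pos: [605.5, -77.5, 130.2]
tcp_rot: [3.141, -0.004, -0.099]
ft_force: [-1.4, -0.7, 0.6]
opening: 0.651
```

Run:
```python
from h import *
go(620.8,-79.6,53,-.101)
```

```text
ROW [0.0505, 0.0017, 0.2577, 0.0004, -0.0024, 0.0011] mm 79 q1est -0.13 q6est -0.03
```

>>> {"fn": "send_rows", "kwargs": {"moves": [[[0.05,0.001,0.05,0,-0.002,0.001],[0.05,0.001,0.13,0,-0.002,0.001],[0.05,0.001,0.2,0,-0.002,0.001],[0.05,0.001,0.24,0,-0.002,0.001],[0.05,0.001,0.258,0,-0.002,0.001],[0.05,0.001,0.258,0,-0.002,0.001]]]}}

```text
t: 16.0
eef_pos: [614.5, -78.3, 51.8]
tcp_rot: [-3.141, 0.005, -0.101]
ft_force: [-0.6, 0.4, -0.8]
opening: 0.652
```

>>> {"fn": "send_rows", "kwargs": {"moves": [[[0,0,0,0,0,0],[0,0,0,0,0,0],[0,0,0,0,0,0],[0,0,0,0,0,0],[0,0,0,0,0,0],[0,0,0,0,0,0],[0,0,0,0,0,0],[0,0,0,0,0,0],[0,0,0,0,0,0],[0,0,0,0,0,0]]], "grip": 1}}

```text
t: 16.83
eef_pos: [617.8, -78.7, 53.6]
tcp_rot: [3.141, -0.003, -0.101]
ft_force: [9.6, -0.4, -1.1]
opening: 0.147
```

>>> {"fn": "send_rows", "kwargs": {"moves": [[[0.004,0,0,0,0,0],[0.008,0,0,0,0,0],[0.008,0,0,0,0,0]]]}}

```text
t: 17.08
eef_pos: [618.2, -78.7, 53.1]
tcp_rot: [3.142, 0.002, -0.101]
ft_force: [2.1, -0.1, 3.0]
opening: 0.146
```

Run:
```python
from h import *
np.set_printoptions(precision=1,suppress=True)
a=cam('scene')
for n,p in dict(pencil=(267,165),pen_l=(256,163),tin=(128,155),tinr=(143,155),edge=(225,131),cupteal=(305,172),boxr=(112,190)).items(): print(n,at_z(a,p,0))
s=env.state();print(s['eef_pos'],s['tcp_rot'],s['ft_force'])
```

```text
pencil [746.1  81.7   0. ]
pen_l [731.9 112.5   0. ]
tin [514.2 432.5   0. ]
tinr [542.7 398.   -0. ]
edge [782.7 287.1   0. ]
cupteal [793.7 -23.2   0. ]
boxr [394.3 349.8   0. ]
[618.2 -78.7  53. ] [ 3.1  0.  -0.1] [ 3.3 -0.7  0.9]
```

>>> {"fn": "send_rows", "kwargs": {"moves": [[[0,0,-0.01,0,0,0],[0,0,-0.02,0,0,0],[0,0,-0.035,0,0,0],[0,0,-0.055,0,0,0],[0,0,-0.08,0,0,0],[0,0,-0.11,0,0,0],[0,0,-0.15,0,0,0],[0,0,-0.19,0,0,0],[0,0,-0.22,0,0,0],[0,0,-0.22,0,0,0]]]}}

```text
t: 17.97
eef_pos: [618.7, -78.8, 121.5]
tcp_rot: [3.141, -0.0, -0.101]
ft_force: [0.7, 0.6, -3.8]
opening: 0.146
```

Run:
```python
from h import *
s=env.state();print(s['eef_pos'],s['tcp_rot'],s['ft_force'],s['opening'])
go(590,190,110,0)
c=cam('side');im=c['image'][130:270,180:360]
cv2.imwrite('pics/lift.png',cv2.resize(im[:,:,::-1],None,fx=3,fy=3))
```

```text
[618.73737881 -78.79879756 121.45708372] [ 3.14121774e+00 -3.69921025e-04 -1.00888325e-01] [ 0.67816622  0.55314791 -3.78791306] 0.1460712907513182
ROW [-0.1856, -0.8818, 0.0378, 0.0003, -0.0002, -0.0642] mm 271 q1est 0.31 q6est 0.31
```

View pics/lift.png

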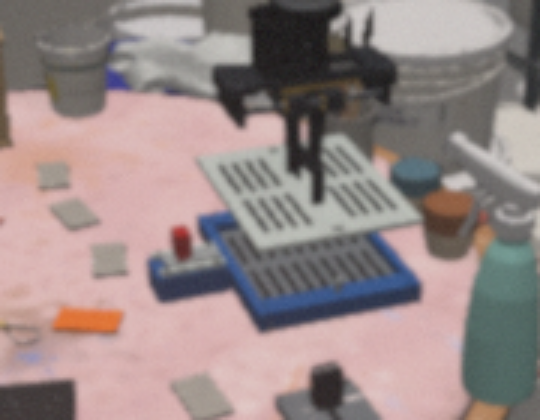

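>>> {"fn": "send_rows", "kwargs": {"moves": [[[-0.01,-0.05,0,0,0,0],[-0.03,-0.13,0,0,0,0],[-0.05,-0.22,0,0,0,-0.02],[-0.07,-0.32,0,0,0,-0.04],[-0.09,-0.42,0,0,0,-0.064],[-0.11,-0.52,0,0,0,-0.064],[-0.13,-0.62,0,0,0,-0.064],[-0.15,-0.72,0,0,0,-0.064],[-0.17,-0.81,0,0,0,-0.064],[-0.186,-0.86,0,0,0,-0.064],[-0.186,-0.882,0,0,0,-0.064],[-0.186,-0.882,0,0,0,-0.064]]]}}

```text
t: 19.02
eef_pos: [588.5, 191.8, 118.5]
tcp_rot: [-3.141, 0.004, 0.002]
ft_force: [1.2, -0.6, -4.0]
opening: 0.144
```

>>> {"fn": "send_rows", "kwargs": {"moves": [[[0,0,0.04,0,0,0],[0,0,0.09,0,0,0],[0,0,0.14,0,0,0],[0,0,0.19,0,0,0],[0,0,0.23,0,0,0],[0,0,0.26,0,0,0],[0,0,0.28,0,0,0],[0,0,0.29,0,0,0],[0,0,0.29,0,0,0]]]}}

```text
t: 19.77
eef_pos: [588.7, 190.0, 31.5]
tcp_rot: [-3.141, 0.004, -0.001]
ft_force: [-0.1, 0.2, -3.7]
opening: 0.146
```

>>> {"fn": "send_rows", "kwargs": {"moves": [[[0,0,0.004,0,0,0],[0,0,0.008,0,0,0],[0,0,0.009,0,0,0],[0,0,0.009,0,0,0]]]}}

```text
t: 20.1
eef_pos: [588.9, 190.4, 29.6]
tcp_rot: [-3.141, 0.003, -0.0]
ft_force: [0.3, 0.3, -4.1]
opening: 0.147
```

>>> {"fn": "send_rows", "kwargs": {"moves": [[[0,0,0.003,0,0,0],[0,0,0.003,0,0,0]]]}}

```text
t: 20.27
eef_pos: [589.0, 190.4, 29.1]
tcp_rot: [-3.141, 0.002, -0.0]
ft_force: [-2.0, 0.3, 2.1]
opening: 0.143
```

>>> {"fn": "send_rows", "kwargs": {"moves": [[[0,0,0,0,0,0],[0,0,0,0,0,0],[0,0,0,0,0,0],[0,0,0,0,0,0],[0,0,-0.06,0,0,0],[0,0,-0.16,0,0,0],[0,0,-0.28,0,0,0],[0,0,-0.4,0,0,0],[0,0,-0.5,0,0,0],[0,0,-0.6,0,0,0]]], "grip": -0.3}}

```text
t: 21.1
eef_pos: [589.2, 190.2, 210.4]
tcp_rot: [-3.141, 0.002, -0.0]
ft_force: [0.6, 0.6, -0.3]
opening: 0.645
```

Run:
```python
from h import *
go(430,100,290,0.1)
```

```text
ROW [-0.5312, 0.3007, -0.2642, -0.0004, 0.0015, -0.0639] mm 200 q1est 0.23 q6est 0.13
```

>>> {"fn": "send_rows", "kwargs": {"moves": [[[-0.1,0.08,-0.06,0,0,0],[-0.22,0.16,-0.12,0,0,0],[-0.35,0.24,-0.2,0,0,0],[-0.45,0.3,-0.26,0,0,0],[-0.53,0.36,-0.26,0,0,0],[-0.53,0.36,-0.26,0,0,0],[-0.53,0.36,-0.26,0,0,0],[-0.53,0.36,-0.26,0,0,0]]]}}

```text
t: 21.77
eef_pos: [431.0, 82.3, 287.2]
tcp_rot: [-3.141, 0.002, -0.001]
ft_force: [-0.3, 0.8, -0.7]
opening: 0.649
```

```bash
cat >> h.py <<'E'
def tiles(c,camname='wrist',thr=.4,zt=6):
    out=[]
    for d in env.outline_of(camname,'tile_1'):
        if d['confidence']<thr: continue
        m=d['region'].astype(np.uint8)
        cs,_=cv2.findContours(m,cv2.RETR_EXTERNAL,cv2.CHAIN_APPROX_NONE)
        if not cs: continue
        k=max(cs,key=cv2.contourArea)[:,0,:]
        w=np.array([at_z(c,p,zt)[:2] for p in k],np.float32)
        (cx,cy),(a,b),an=cv2.minAreaRect(w)
        if a>b: an+=90
        else: an=an+180  # angle of long side: b is along an+90
        long=np.radians(an if a<b else an-90)
        # direction of longer side
        bx=cv2.boxPoints(cv2.minAreaRect(w)); e=bx[1]-bx[0]; f=bx[2]-bx[1]; e=e if np.linalg.norm(e)>np.linalg.norm(f) else f
        ly=np.arctan2(e[1],e[0]); ly=(ly)%np.pi
        rgb=c['image'][d['region']].mean(0)
        out.append((cx,cy,ly)); print('tile c=(%.1f,%.1f) size %.0fx%.0f longdir %.1fdeg conf %.2f rgb %s px %s'%(cx,cy,min(a,b),max(a,b),np.degrees(ly),d['confidence'],rgb.astype(int),np.round(d['xy'])))
    return out
E
python3 - <<'E'
from h import *
s=env.state();print(s['eef_pos'],s['tcp_rot'],s['t'])
c=cam('wrist');save(c,'w6'); tiles(c)
E
```

```text
[431.03736968  82.27447807 287.18338364] [-3.14103211e+00  1.81362126e-03 -1.00270669e-03] 21.7667
tile c=(428.9,139.4) size 39x66 longdir 95.2deg conf 0.93 rgb [161 156 146] px [282. 128.]
tile c=(431.1,22.9) size 39x70 longdir 71.3deg conf 0.90 rgb [161 155 145] px [287. 213.]
tile c=(436.9,246.3) size 39x67 longdir 76.7deg conf 0.71 rgb [158 154 144] px [287.  33.]
tile c=(373.0,-83.6) size 42x67 longdir 150.1deg conf 0.64 rgb [195 119  60] px [241. 282.]
```

View pics/w6.png

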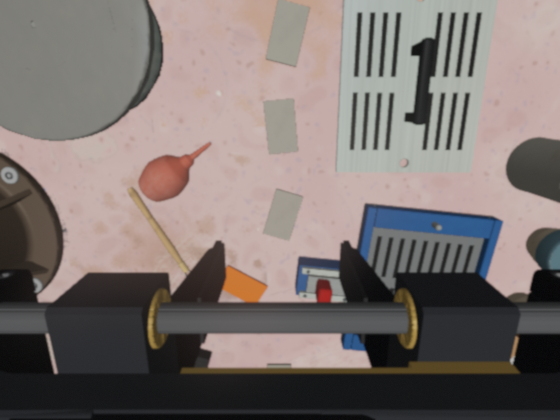

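Run:
```python
from h import *
go(431.1,22.9,60,-.326);go(431.1,22.9,10,-.326)
```

```text
ROW [0.002, 0.1994, 0.7548, 0.0001, 0.0023, 0.2075] mm 234 q1est 0.05 q6est 0.38
ROW [0.0026, 0.1995, 0.9214, 0.0001, 0.0023, 0.2075] mm 283 q1est 0.05 q6est 0.38
```

>>> {"fn": "send_rows", "kwargs": {"moves": [[[0,0.1,0.06,0,0,0.07],[0,0.2,0.15,0,0.001,0.14],[0.002,0.2,0.28,0,0.002,0.207],[0.002,0.2,0.41,0,0.002,0.207],[0.002,0.2,0.54,0,0.002,0.207],[0.002,0.2,0.67,0,0.002,0.207],[0.002,0.2,0.77,0,0.002,0.207],[0.002,0.2,0.85,0,0.002,0.207],[0.002,0.2,0.9,0,0.002,0.207],[0.002,0.2,0.915,0,0.002,0.207],[0.002,0.2,0.915,0,0.002,0.207]]]}}

```text
t: 22.78
eef_pos: [430.0, 22.7, 10.7]
tcp_rot: [3.141, 0.003, -0.325]
ft_force: [-0.3, -0.7, -0.4]
opening: 0.653
```

>>> {"fn": "send_rows", "kwargs": {"moves": [[[0,0,0,0,0,0],[0,0,0,0,0,0],[0,0,0,0,0,0],[0,0,0,0,0,0],[0,0,0,0,0,0],[0,0,0,0,0,0]]], "grip": 1}}

```text
t: 23.28
eef_pos: [430.7, 22.3, 13.0]
tcp_rot: [-3.141, -0.002, -0.326]
ft_force: [-1.4, 1.1, 7.7]
opening: 0.38
```

>>> {"fn": "send_rows", "kwargs": {"moves": [[[0,0,0,0,0,0],[0,0,0,0,0,0],[0,0,0,0,0,0],[0,0,0.005,0,0,0],[0,0,0.011,0,0,0],[0,0,0.011,0,0,0]]], "grip": -0.3}}

```text
t: 23.78
eef_pos: [430.1, 22.3, 8.7]
tcp_rot: [3.141, 0.0, -0.326]
ft_force: [-0.0, -0.8, -0.1]
opening: 0.645
```

>>> {"fn": "send_rows", "kwargs": {"moves": [[[0,0,0,0,0,0],[0,0,0,0,0,0],[0,0,0,0,0,0],[0,0,0,0,0,0],[0,0,0,0,0,0],[0,0,0,0,0,0],[0,0,0,0,0,0]]], "grip": 1}}

```text
t: 24.37
eef_pos: [430.2, 22.4, 9.1]
tcp_rot: [3.141, -0.0, -0.326]
ft_force: [0.5, 0.0, -0.1]
opening: 0.399
```

Run:
```python
from h import *
go(590.7,-34,100,-.101);go(590.7,-34,22,-.101)
```

```text
ROW [0.5669, 0.007, -0.3032, 0.0001, 0.0, -0.1429] mm 193 q1est -0.06 q6est 0.04
ROW [0.5669, 0.0069, -0.0432, 0.0001, 0.0, -0.1429] mm 171 q1est -0.06 q6est 0.04
```

>>> {"fn": "send_rows", "kwargs": {"moves": [[[0,0,-0.05,0,0,0],[0,0,-0.13,0,0,0],[0.04,0,-0.22,0,0,0],[0.12,0,-0.3,0,0,-0.05],[0.22,0.003,-0.31,0,0,-0.1],[0.33,0.005,-0.31,0,0,-0.143],[0.44,0.007,-0.31,0,0,-0.143],[0.53,0.007,-0.31,0,0,-0.143],[0.567,0.007,-0.31,0,0,-0.143],[0.567,0.007,-0.27,0,0,-0.143],[0.567,0.007,-0.2,0,0,-0.143],[0.567,0.007,-0.15,0,0,-0.143]]]}}

```text
t: 25.37
eef_pos: [590.5, -34.1, 52.9]
tcp_rot: [3.142, 0.0, -0.101]
ft_force: [0.3, -0.4, 0.3]
opening: 0.396
```

Run:
```python
from h import *
print(env.state()['opening'],env.state()['eef_pos'])
go(590.7,-34,22,-.101)
```

```text
0.3957955199117963 [590.52420499 -34.08832928  52.86067102]
ROW [0.0006, -0.0004, 0.1029, 0.0, 0.0003, -0.0] mm 31 q1est -0.06 q6est 0.04
```

>>> {"fn": "send_rows", "kwargs": {"moves": [[[0,0,0.03,0,0,0],[0,0,0.06,0,0,0],[0,0,0.09,0,0,0],[0,0,0.105,0,0,0],[0,0,0.106,0,0,0],[0,0,0.106,0,0,0]]]}}

```text
t: 25.87
eef_pos: [590.9, -34.0, 22.4]
tcp_rot: [3.141, -0.0, -0.101]
ft_force: [0.5, -0.2, 0.3]
opening: 0.396
```

>>> {"fn": "send_rows", "kwargs": {"moves": [[[0,0,0,0,0,0],[0,0,0,0,0,0],[0,0,0,0,0,0],[0,0,-0.02,0,0,0],[0,0,-0.08,0,0,0],[0,0,-0.18,0,0,0],[0,0,-0.3,0,0,0],[0,0,-0.43,0,0,0],[0,0,-0.55,0,0,0]]], "grip": 0}}

```text
t: 26.62
eef_pos: [590.5, -33.9, 190.0]
tcp_rot: [3.141, -0.001, -0.101]
ft_force: [0.1, -0.9, -0.3]
opening: 0.504
```

Run:
```python
from h import *
print(env.state()['opening'],env.state()['eef_pos'])
go(432,70,230,0)
```

```text
0.5038326136242307 [590.46529083 -33.93521308 189.95933484]
ROW [-0.5603, -0.2915, -0.1339, 0.0001, -0.0004, -0.0642] mm 194 q1est 0.16 q6est 0.16
```

>>> {"fn": "send_rows", "kwargs": {"moves": [[[-0.1,-0.08,-0.04,0,0,0],[-0.2,-0.16,-0.08,0,0,-0.03],[-0.3,-0.24,-0.13,0,0,-0.064],[-0.4,-0.32,-0.13,0,0,-0.064],[-0.48,-0.38,-0.13,0,0,-0.064],[-0.56,-0.42,-0.13,0,0,-0.064],[-0.56,-0.42,-0.13,0,0,-0.064],[-0.56,-0.42,-0.13,0,0,-0.064]]], "grip": -0.3}}

```text
t: 27.28
eef_pos: [435.7, 108.9, 227.2]
tcp_rot: [3.142, -0.002, 0.001]
ft_force: [0.4, 0.4, 0.5]
opening: 0.649
```

Run:
```python
from h import *
s=env.state();print(s['eef_pos'],s['tcp_rot'],s['t'])
c=cam('wrist');save(c,'w7'); T=tiles(c)
c2=cam('scene');tiles(c2,'scene')
x,y,l=min(T,key=lambda t:abs(t[1]-139)); go(x,y,9.3,l-np.pi/2)
```

```text
[435.74271652 108.88403651 227.18951315] [ 3.14157363e+00 -1.56273135e-03  1.48860484e-03] 27.2833
tile c=(429.4,139.7) size 38x66 longdir 95.6deg conf 0.84 rgb [159 154 144] px [275. 156.]
tile c=(380.1,-104.6) size 24x42 longdir 176.7deg conf 0.75 rgb [190 115  58] px [241. 336.]
tile c=(436.9,246.1) size 38x66 longdir 76.2deg conf 0.58 rgb [156 152 142] px [285.  51.]
tile c=(421.9,-256.6) size 40x67 longdir 90.6deg conf 0.69 rgb [114 109 102] px [293. 305.]
tile c=(368.9,-87.5) size 41x67 longdir 148.4deg conf 0.68 rgb [144  89  60] px [219. 277.]
tile c=(426.2,137.1) size 45x69 longdir 98.2deg conf 0.57 rgb [115 109 102] px [174. 221.]
tile c=(434.0,243.9) size 39x69 longdir 76.7deg conf 0.51 rgb [114 108 100] px [149. 198.]
ROW [-0.026, -0.1064, 0.7233, 0.0001, -0.0002, -0.0636] mm 219 q1est 0.31 q6est 0.22
```

>>> {"fn": "send_rows", "kwargs": {"moves": [[[-0.02,-0.1,0.1,0,0,-0.064],[-0.026,-0.106,0.22,0,0,-0.064],[-0.026,-0.106,0.35,0,0,-0.064],[-0.026,-0.106,0.48,0,0,-0.064],[-0.026,-0.106,0.59,0,0,-0.064],[-0.026,-0.106,0.66,0,0,-0.064],[-0.026,-0.106,0.7,0,0,-0.064],[-0.026,-0.106,0.715,0,0,-0.064],[-0.026,-0.106,0.718,0,0,-0.064],[-0.026,-0.106,0.718,0,0,-0.064],[-0.026,-0.106,0.718,0,0,-0.064]]]}}

```text
t: 28.4
eef_pos: [429.1, 140.0, 11.5]
tcp_rot: [3.142, -0.001, 0.1]
ft_force: [-0.4, -1.2, 0.0]
opening: 0.652
```

>>> {"fn": "send_rows", "kwargs": {"moves": [[[0,0,0.008,0,0,0],[0,0,0.008,0,0,0],[0,0,0.008,0,0,0],[0,0,0.008,0,0,0],[0,0,0.008,0,0,0],[0,0,0.008,0,0,0],[0,0,0.008,0,0,0]]], "grip": 1}}

```text
t: 28.98
eef_pos: [428.6, 140.1, 8.7]
tcp_rot: [3.142, -0.0, 0.1]
ft_force: [-1.6, -0.2, 6.1]
opening: 0.392
```

Run:
```python
from h import *
go(656.4,-40.6,100,-.101);go(656.4,-40.6,22,-.101)
```

```text
ROW [0.6952, 0.6754, -0.3041, 0.0, -0.0003, 0.1282] mm 305 q1est -0.06 q6est 0.04
ROW [0.6951, 0.6753, -0.0441, 0.0, -0.0003, 0.1282] mm 291 q1est -0.06 q6est 0.04
```

>>> {"fn": "send_rows", "kwargs": {"moves": [[[0,0,-0.05,0,0,0],[0,0,-0.13,0,0,0],[0.03,0.03,-0.22,0,0,0],[0.1,0.1,-0.3,0,0,0.03],[0.18,0.175,-0.31,0,0,0.06],[0.27,0.26,-0.31,0,0,0.1],[0.36,0.35,-0.31,0,0,0.128],[0.45,0.44,-0.31,0,0,0.128],[0.54,0.525,-0.31,0,0,0.128],[0.62,0.6,-0.31,0,0,0.128],[0.68,0.66,-0.31,0,0,0.128],[0.696,0.676,-0.28,0,0,0.128]]]}}

```text
t: 29.98
eef_pos: [659.6, -43.6, 93.2]
tcp_rot: [3.141, -0.004, -0.103]
ft_force: [0.1, -0.6, -0.1]
opening: 0.393
```

Run:
```python
from h import *
print(env.state()['opening'],env.state()['eef_pos'])
go(656.4,-40.6,22.5,-.101)
```

```text
0.392893930513634 [659.59311614 -43.59936332  93.20131018]
ROW [-0.0125, -0.009, 0.2356, 0.0004, -0.0024, -0.0012] mm 71 q1est -0.06 q6est 0.04
```

>>> {"fn": "send_rows", "kwargs": {"moves": [[[0,0,0.03,0,0,0],[0,0,0.08,0,0,0],[0,0,0.13,0,0,0],[0,0,0.17,0,0,0],[0,0,0.17,0,0,0]]]}}

```text
t: 30.4
eef_pos: [654.3, -39.8, 38.5]
tcp_rot: [-3.141, 0.005, -0.1]
ft_force: [0.1, -0.3, 0.0]
opening: 0.395
```

Run:
```python
from h import *
go(656.4,-40.6,22.2,-.101)
```

```text
ROW [0.0074, 0.0021, 0.0542, -0.0002, 0.0032, 0.0005] mm 16 q1est -0.06 q6est 0.04
```

>>> {"fn": "send_rows", "kwargs": {"moves": [[[0.002,0,0.03,0,0,0],[0.002,0,0.055,0,0,0],[0.002,0,0.058,0,0,0],[0.002,0,0.058,0,0,0],[0.002,0,0.058,0,0,0]]]}}

```text
t: 30.82
eef_pos: [657.3, -40.9, 24.4]
tcp_rot: [3.141, -0.0, -0.101]
ft_force: [-0.0, -0.0, 0.5]
opening: 0.393
```

>>> {"fn": "send_rows", "kwargs": {"moves": [[[0,0,0.005,0,0,0],[0,0,0.009,0,0,0],[0,0,0.009,0,0,0]]]}}

```text
t: 31.07
eef_pos: [657.1, -40.9, 21.4]
tcp_rot: [3.141, -0.0, -0.101]
ft_force: [-0.0, -0.3, 0.2]
opening: 0.398
```

>>> {"fn": "send_rows", "kwargs": {"moves": [[[0,0,0,0,0,0],[0,0,0,0,0,0],[0,0,0,0,0,0],[0,0,-0.02,0,0,0],[0,0,-0.08,0,0,0],[0,0,-0.18,0,0,0],[0,0,-0.3,0,0,0],[0,0,-0.43,0,0,0],[0,0,-0.55,0,0,0]]], "grip": 0}}

```text
t: 31.82
eef_pos: [656.9, -40.8, 189.0]
tcp_rot: [3.141, -0.001, -0.101]
ft_force: [0.3, 0.2, 0.9]
opening: 0.498
```

Run:
```python
from h import *
print(env.state()['opening'],env.state()['eef_pos'])
go(436,215,200,0)
```

```text
0.4984995387371239 [656.94386872 -40.81455545 188.95263159]
ROW [-0.8186, -0.7742, -0.0374, 0.0001, -0.0004, -0.0642] mm 338 q1est 0.46 q6est 0.46
```

>>> {"fn": "send_rows", "kwargs": {"moves": [[[-0.1,-0.1,0,0,0,0],[-0.2,-0.19,0,0,0,0],[-0.31,-0.29,0,0,0,-0.03],[-0.42,-0.4,0,0,0,-0.064],[-0.53,-0.5,0,0,0,-0.064],[-0.64,-0.6,0,0,0,-0.064],[-0.74,-0.7,0,0,0,-0.064],[-0.82,-0.77,0,0,0,-0.064],[-0.82,-0.77,0,0,0,-0.064],[-0.82,-0.77,0,0,0,-0.064]]], "grip": -0.3}}

```text
t: 32.65
eef_pos: [434.3, 215.2, 187.1]
tcp_rot: [-3.141, -0.001, 0.003]
ft_force: [0.3, -0.0, 0.9]
opening: 0.653
```

Run:
```python
from h import *
s=env.state();print(s['eef_pos'],s['tcp_rot'],s['t'])
c=cam('wrist');save(c,'w8'); T=tiles(c)
x,y,l=min(T,key=lambda t:abs(t[1]-246)); go(x,y,9.3,l-np.pi/2)
```

```text
[434.27480191 215.23399921 187.06830097] [-3.14141074e+00 -7.20666154e-04  3.17466741e-03] 32.65
tile c=(437.5,246.9) size 39x66 longdir 76.4deg conf 0.57 rgb [157 151 141] px [286. 157.]
ROW [0.0037, -0.1108, 0.5917, -0.0001, -0.0007, 0.1508] mm 181 q1est 0.51 q6est 0.75
```

View pics/w8.png

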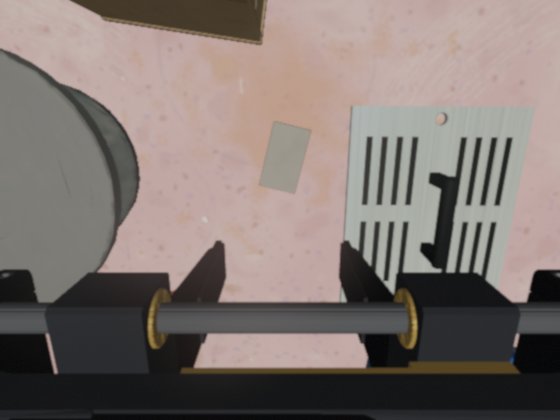

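Run:
```python
from h import *
go(434.7,235.2,9.3,-.237)
```

```text
ROW [-0.0056, -0.0718, 0.5917, -0.0001, -0.0007, 0.1511] mm 179 q1est 0.5 q6est 0.73
```

>>> {"fn": "send_rows", "kwargs": {"moves": [[[0,-0.04,0.04,0,0,0.07],[-0.006,-0.072,0.12,0,0,0.151],[-0.006,-0.072,0.24,0,0,0.151],[-0.006,-0.072,0.36,0,0,0.151],[-0.006,-0.072,0.46,0,0,0.151],[-0.006,-0.072,0.54,0,0,0.151],[-0.006,-0.072,0.58,0,0,0.151],[-0.006,-0.072,0.59,0,0,0.151],[-0.006,-0.072,0.59,0,0,0.151],[-0.006,-0.072,0.59,0,0,0.151]]]}}

```text
t: 33.58
eef_pos: [435.0, 234.2, 9.1]
tcp_rot: [3.141, -0.0, -0.24]
ft_force: [0.0, 0.5, 0.2]
opening: 0.649
```

>>> {"fn": "send_rows", "kwargs": {"moves": [[[0,0,0,0,0,0],[0,0,0,0,0,0],[0,0,0,0,0,0],[0,0,0,0,0,0],[0,0,0,0,0,0],[0,0,0,0,0,0],[0,0,0,0,0,0]]], "grip": 1}}

```text
t: 34.17
eef_pos: [433.9, 235.4, 9.4]
tcp_rot: [-3.142, -0.0, -0.237]
ft_force: [0.9, -0.5, 0.5]
opening: 0.394
```

Run:
```python
from h import *
print(env.state()['eef_pos'])
# T3 (582.2,-117.6), grasp 12 mm toward tool +y => (-.101*12,-.995*12)
go(581,-129.5,110,-.101)
```

```text
[433.939841   235.35076016   9.38337228]
ROW [0.7626, 1.0667, -0.3352, -0.0, -0.0002, -0.0869] mm 406 q1est -0.22 q6est -0.12
```

>>> {"fn": "send_rows", "kwargs": {"moves": [[[0,0,-0.05,0,0,0],[0,0,-0.13,0,0,0],[0,0,-0.22,0,0,0],[0.04,0.06,-0.3,0,0,0],[0.11,0.15,-0.335,0,0,-0.03],[0.18,0.25,-0.335,0,0,-0.06],[0.26,0.36,-0.335,0,0,-0.087],[0.34,0.47,-0.335,0,0,-0.087],[0.42,0.58,-0.335,0,0,-0.087],[0.5,0.69,-0.335,0,0,-0.087],[0.58,0.8,-0.335,0,0,-0.087],[0.64,0.9,-0.335,0,0,-0.087]]]}}

```text
t: 35.17
eef_pos: [557.8, -74.8, 109.8]
tcp_rot: [3.141, -0.001, -0.101]
ft_force: [0.8, 0.6, -0.5]
opening: 0.392
```

Run:
```python
from h import *
print(env.state()['eef_pos'],env.state()['opening'])
go(581,-129.5,50,-.101)
```

```text
[557.80012936 -74.81159322 109.83994621] 0.39213021802464626
ROW [0.0953, 0.1735, 0.1996, 0.0001, -0.0003, -0.0003] mm 84 q1est -0.22 q6est -0.12
```

>>> {"fn": "send_rows", "kwargs": {"moves": [[[0.05,0.08,0,0,0,0],[0.08,0.14,0.02,0,0,0],[0.095,0.172,0.06,0,0,0],[0.095,0.172,0.12,0,0,0],[0.095,0.172,0.18,0,0,0],[0.095,0.172,0.2,0,0,0],[0.095,0.172,0.2,0,0,0],[0.095,0.172,0.2,0,0,0]]]}}

```text
t: 35.83
eef_pos: [580.0, -126.0, 49.8]
tcp_rot: [-3.142, 0.001, -0.1]
ft_force: [0.5, -0.4, -0.9]
opening: 0.395
```

Run:
```python
from h import *
print(env.state()['eef_pos'],env.state()['opening'])
go(581,-129.5,22.2,-.101)
```

```text
[ 579.97012276 -125.96904145   49.78127136] 0.3949066526998386
ROW [0.0047, 0.0114, 0.0919, -0.0001, 0.0005, 0.0005] mm 28 q1est -0.22 q6est -0.12
```

>>> {"fn": "send_rows", "kwargs": {"moves": [[[0.005,0.007,0.03,0,0,0],[0.005,0.007,0.06,0,0,0],[0.005,0.007,0.085,0,0,0],[0.005,0.007,0.09,0,0,0],[0.005,0.007,0.09,0,0,0],[0.005,0.007,0.09,0,0,0]]]}}

```text
t: 36.33
eef_pos: [581.4, -128.7, 22.8]
tcp_rot: [3.142, 0.0, -0.101]
ft_force: [-0.0, 0.5, -0.2]
opening: 0.393
```

Now release and go look at the fourth tile.

>>> {"fn": "send_rows", "kwargs": {"moves": [[[0,0,0.003,0,0,0],[0,0,0.003,0,0,0],[0,0,0.003,0,0,0],[0,0,-0.02,0,0,0],[0,0,-0.08,0,0,0],[0,0,-0.18,0,0,0],[0,0,-0.3,0,0,0],[0,0,-0.43,0,0,0],[0,0,-0.55,0,0,0]]], "grip": 0}}

```text
t: 37.08
eef_pos: [581.1, -128.6, 190.6]
tcp_rot: [3.141, -0.001, -0.101]
ft_force: [0.3, -0.5, -0.1]
opening: 0.496
```

Run:
```python
from h import *
s=env.state();print(s['eef_pos'],s['opening'],s['t'])
go(440,-260,240,-.05)
```

```text
[ 581.10319291 -128.64872107  190.58537361] 0.4962766321245671 37.0833
ROW [-0.4237, 0.483, -0.1649, 0.0002, -0.0004, -0.0324] mm 199 q1est -0.53 q6est -0.48
```

>>> {"fn": "send_rows", "kwargs": {"moves": [[[-0.08,0.09,-0.04,0,0,0],[-0.17,0.19,-0.08,0,0,0],[-0.26,0.3,-0.13,0,0,-0.03],[-0.35,0.4,-0.165,0,0,-0.03],[-0.42,0.48,-0.165,0,0,-0.03],[-0.42,0.48,-0.165,0,0,-0.03],[-0.42,0.48,-0.165,0,0,-0.03],[-0.42,0.48,-0.165,0,0,-0.03]]], "grip": -0.3}}

```text
t: 37.75
eef_pos: [441.7, -259.2, 237.8]
tcp_rot: [3.141, -0.001, -0.054]
ft_force: [-0.1, 0.8, -0.2]
opening: 0.651
```

Run:
```python
from h import *
s=env.state();print(s['eef_pos'],s['tcp_rot'],s['t'])
c=cam('wrist');save(c,'w9'); T=tiles(c,zt=6)
x,y,l=min(T,key=lambda t:abs(t[1]+256)+abs(t[0]-425)); go(x,y,9.3,l-np.pi/2)
```

```text
[ 441.68773863 -259.19173758  237.80899568] [ 3.14125293e+00 -6.69682103e-04 -5.44535925e-02] 37.75
tile c=(586.2,-115.6) size 40x68 longdir 84.6deg conf 0.97 rgb [155 152 142] px [412.  37.]
tile c=(425.7,-255.5) size 37x66 longdir 90.9deg conf 0.88 rgb [162 156 147] px [268. 178.]
tile c=(372.1,-86.3) size 39x67 longdir 147.9deg conf 0.82 rgb [204 123  48] px [208.  16.]
ROW [-0.0553, -0.0073, 0.7602, -0.0, -0.0, -0.0438] mm 229 q1est -0.54 q6est -0.56
```

View pics/w9.png

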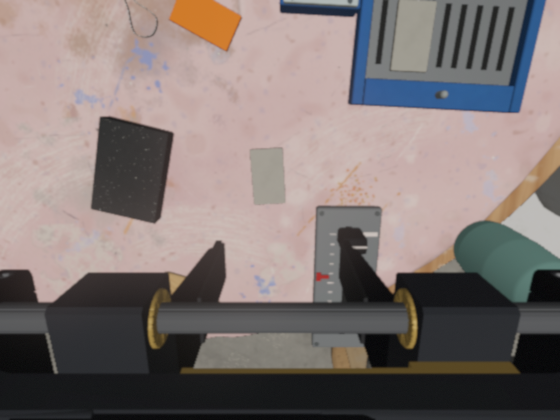

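>>> {"fn": "send_rows", "kwargs": {"moves": [[[-0.03,-0.007,0.08,0,0,-0.044],[-0.055,-0.007,0.2,0,0,-0.044],[-0.055,-0.007,0.33,0,0,-0.044],[-0.055,-0.007,0.46,0,0,-0.044],[-0.055,-0.007,0.59,0,0,-0.044],[-0.055,-0.007,0.69,0,0,-0.044],[-0.055,-0.007,0.74,0,0,-0.044],[-0.055,-0.007,0.758,0,0,-0.044],[-0.055,-0.007,0.758,0,0,-0.044],[-0.055,-0.007,0.758,0,0,-0.044]]]}}

```text
t: 38.68
eef_pos: [425.8, -255.7, 10.0]
tcp_rot: [-3.142, 0.0, 0.017]
ft_force: [-0.1, 0.3, -0.5]
opening: 0.652
```

>>> {"fn": "send_rows", "kwargs": {"moves": [[[0,0,0.003,0,0,0],[0,0,0.003,0,0,0],[0,0,0.003,0,0,0],[0,0,0.003,0,0,0],[0,0,0.003,0,0,0],[0,0,0.003,0,0,0],[0,0,0.003,0,0,0]]], "grip": 1}}

```text
t: 39.27
eef_pos: [425.3, -256.4, 9.3]
tcp_rot: [3.141, -0.0, 0.015]
ft_force: [1.6, 1.8, 3.9]
opening: 0.394
```

Run:
```python
from h import *
print(env.state()['eef_pos'])
go(647.9,-124.2,110,-.101)
```

```text
[ 425.25776234 -256.3902984     9.26049086]
ROW [0.7489, -0.4292, -0.3357, 0.0002, -0.0002, 0.074] mm 278 q1est -0.19 q6est -0.09
```

>>> {"fn": "send_rows", "kwargs": {"moves": [[[0,0,-0.05,0,0,0],[0,0,-0.13,0,0,0],[0.04,-0.02,-0.22,0,0,0],[0.12,-0.07,-0.3,0,0,0],[0.22,-0.125,-0.335,0,0,0.03],[0.33,-0.19,-0.335,0,0,0.074],[0.44,-0.25,-0.335,0,0,0.074],[0.55,-0.315,-0.335,0,0,0.074],[0.65,-0.37,-0.335,0,0,0.074],[0.72,-0.41,-0.335,0,0,0.074],[0.749,-0.429,-0.335,0,0,0.074],[0.749,-0.429,-0.335,0,0,0.074]]]}}

```text
t: 40.27
eef_pos: [648.7, -123.0, 108.9]
tcp_rot: [-3.142, 0.0, -0.099]
ft_force: [0.2, -0.7, -0.1]
opening: 0.395
```

>>> {"fn": "send_rows", "kwargs": {"moves": [[[0,0,0.05,0,0,0],[0,0,0.12,0,0,0],[0,0,0.19,0,0,0],[0,0,0.23,0,0,0],[0,0,0.25,0,0,0],[0,0,0.25,0,0,0],[0,0,0.25,0,0,0]]]}}

```text
t: 40.85
eef_pos: [647.8, -124.7, 35.1]
tcp_rot: [3.141, -0.0, -0.101]
ft_force: [0.2, 1.2, -0.9]
opening: 0.394
```

Run:
```python
from h import *
go(647.9,-124.2,22,-.101)
```

```text
ROW [0.0003, -0.0018, 0.0437, 0.0001, -0.0002, -0.0002] mm 13 q1est -0.19 q6est -0.09
```

>>> {"fn": "send_rows", "kwargs": {"moves": [[[0,0,0.025,0,0,0],[0,0,0.042,0,0,0],[0,0,0.044,0,0,0],[0,0,0.044,0,0,0]]]}}

```text
t: 41.18
eef_pos: [647.9, -124.2, 21.4]
tcp_rot: [3.141, -0.0, -0.101]
ft_force: [-0.1, 0.2, -0.4]
opening: 0.391
```

>>> {"fn": "send_rows", "kwargs": {"moves": [[[0,0,0,0,0,0],[0,0,0,0,0,0],[0,0,0,0,0,0],[0,0,-0.02,0,0,0],[0,0,-0.08,0,0,0],[0,0,-0.18,0,0,0],[0,0,-0.3,0,0,0],[0,0,-0.43,0,0,0],[0,0,-0.55,0,0,0],[0,0,-0.68,0,0,0],[0,0,-0.8,0,0,0]]], "grip": 0}}

```text
t: 42.1
eef_pos: [647.5, -124.1, 264.4]
tcp_rot: [3.141, -0.001, -0.101]
ft_force: [-0.1, -0.4, 0.3]
opening: 0.5
```

Run:
```python
from h import *
s=env.state();print(s['eef_pos'],s['tcp_rot'],s['t'])
go(610,-110,265,-.101)
```

```text
[ 647.50471348 -124.06357348  264.37916249] [ 3.14128075e+00 -1.14397273e-03 -1.00891910e-01] 42.1
ROW [-0.1291, -0.034, -0.0022, 0.0002, -0.0007, 0.0001] mm 40 q1est -0.18 q6est -0.08
```

Run:
```python
from h import *
np.set_printoptions(precision=1,suppress=True)
c=cam('wrist');save(c,'w10'); T=tiles(c,zt=18,thr=.3)
ctr=np.array([619.3,-79.1]);xh=np.array([.995,-.101]);yh=np.array([.101,.995])
for t in T: d=np.array(t[:2])-ctr; print('tray frame',d@xh,d@yh)
c2=cam('scene');tiles(c2,'scene',thr=.3)
```

```text
tile c=(657.8,-41.4) size 37x65 longdir 83.5deg conf 0.86 rgb [167 164 155] px [283. 104.]
tile c=(584.0,-116.7) size 38x65 longdir 85.9deg conf 0.80 rgb [165 162 152] px [230. 178.]
tile c=(381.6,-84.2) size 38x66 longdir 148.2deg conf 0.80 rgb [210 128  53] px [ 57. 164.]
tile c=(592.2,-34.2) size 38x66 longdir 85.3deg conf 0.75 rgb [165 163 153] px [230. 104.]
tile c=(648.0,-122.8) size 39x65 longdir 84.2deg conf 0.69 rgb [165 162 152] px [282. 174.]
tray frame 34.48637999954228 41.428121497344975
tray frame -31.329887567138627 -41.0008788269043
tray frame -235.96829283294673 -29.0951966293335
tray frame -31.49648167190547 41.90856213302612
tray frame 32.966934622192426 -40.592337887573244
tile c=(653.5,-120.8) size 44x72 longdir 80.8deg conf 0.84 rgb [103 100  94] px [304. 212.]
tile c=(595.6,-28.7) size 42x72 longdir 83.6deg conf 0.62 rgb [104 101  95] px [260. 211.]
tile c=(511.1,-49.7) size 57x58 longdir 129.2deg conf 0.62 rgb [93 77 75] px [246. 234.]
tile c=(370.6,-86.9) size 37x61 longdir 148.4deg conf 0.58 rgb [146  87  55] px [222. 280.]
tile c=(587.7,-113.5) size 39x67 longdir 84.5deg conf 0.54 rgb [108 104  97] px [285. 228.]
```

View pics/w10.png

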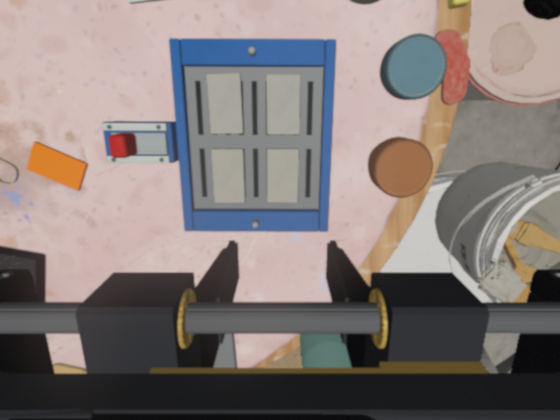

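Run:
```python
from h import *
np.set_printoptions(precision=1,suppress=True)
c=cam('wrist')
g=cv2.cvtColor(c['image'],cv2.COLOR_RGB2GRAY)
p1,p2=at_z(c,(252,51),40),at_z(c,(255.3,225),40)
print(p1,p2,(p1+p2)/2,np.linalg.norm(p1-p2),np.arctan2(*(p1-p2)[:2]))
go(589,190.4,150,0)
```

```text
[631.2  13.8  40. ] [ 611.4 -175.    40. ] [621.3 -80.6  40. ] 189.7715930057588 0.10440628176516227
ROW [-0.299, -1.0232, 0.3701, -0.0, 0.0004, -0.0642] mm 339 q1est 0.31 q6est 0.31
```

>>> {"fn": "send_rows", "kwargs": {"moves": [[[-0.03,-0.1,0,0,0,0],[-0.06,-0.2,0,0,0,0],[-0.09,-0.31,0.03,0,0,0],[-0.12,-0.42,0.07,0,0,-0.03],[-0.15,-0.53,0.12,0,0,-0.064],[-0.18,-0.64,0.17,0,0,-0.064],[-0.22,-0.75,0.22,0,0,-0.064],[-0.25,-0.86,0.27,0,0,-0.064],[-0.28,-0.95,0.32,0,0,-0.064],[-0.299,-1,0.37,0,0,-0.064],[-0.299,-1,0.37,0,0,-0.064],[-0.299,-1,0.37,0,0,-0.064]]], "grip": -0.3}}

```text
t: 43.35
eef_pos: [587.8, 183.7, 148.4]
tcp_rot: [3.141, 0.004, 0.001]
ft_force: [-0.4, -0.3, 0.6]
opening: 0.65
```

Run:
```python
from h import *
go(589,190.4,60,0);go(589,190.4,29.3,0)
```

```text
ROW [0.0053, -0.0225, 0.2948, 0.0006, 0.0024, 0.0009] mm 89 q1est 0.31 q6est 0.31
ROW [0.0056, -0.0226, 0.3971, 0.0006, 0.0024, 0.0009] mm 119 q1est 0.31 q6est 0.31
```

>>> {"fn": "send_rows", "kwargs": {"moves": [[[0.001,-0.023,0.03,0,0,0],[0.001,-0.023,0.11,0,0,0],[0.001,-0.023,0.2,0,0,0],[0.001,-0.023,0.28,0,0,0],[0.001,-0.023,0.34,0,0,0],[0.001,-0.023,0.38,0,0,0],[0.001,-0.023,0.395,0,0,0],[0.001,-0.023,0.395,0,0,0],[0.001,-0.023,0.395,0,0,0]]]}}

```text
t: 44.1
eef_pos: [589.7, 190.0, 32.5]
tcp_rot: [-3.141, -0.001, -0.001]
ft_force: [-0.5, 0.6, 0.8]
opening: 0.646
```

Run:
```python
from h import *
go(589,190.4,29.3,0)
```

```text
ROW [-0.0023, -0.0014, 0.0107, -0.0001, -0.0006, -0.0006] mm 3 q1est 0.31 q6est 0.31
```

>>> {"fn": "send_rows", "kwargs": {"moves": [[[-0.002,-0.001,0.009,0,0,0],[-0.002,-0.001,0.009,0,0,0],[-0.002,-0.001,0.009,0,0,0],[-0.002,-0.001,0.009,0,0,0],[-0.002,-0.001,0.009,0,0,0],[-0.002,-0.001,0.009,0,0,0],[-0.002,-0.001,0.009,0,0,0],[-0.002,-0.001,0.009,0,0,0],[-0.002,-0.001,0.009,0,0,0],[-0.002,-0.001,0.009,0,0,0],[-0.002,-0.001,0.009,0,0,0]]], "grip": 1}}

```text
t: 45.02
eef_pos: [588.6, 190.5, 29.2]
tcp_rot: [3.142, -0.0, -0.0]
ft_force: [-0.3, -0.7, 0.8]
opening: 0.143
```

>>> {"fn": "send_rows", "kwargs": {"moves": [[[0,0,-0.01,0,0,0],[0,0,-0.02,0,0,0],[0,0,-0.035,0,0,0],[0,0,-0.06,0,0,0],[0,0,-0.1,0,0,0],[0,0,-0.15,0,0,0],[0,0,-0.2,0,0,0],[0,0,-0.25,0,0,0],[0,0,-0.28,0,0,0],[0,0,-0.29,0,0,0],[0,0,-0.29,0,0,0]]]}}

```text
t: 45.93
eef_pos: [588.8, 190.6, 117.2]
tcp_rot: [-3.141, -0.002, -0.0]
ft_force: [0.3, -0.1, -4.1]
opening: 0.147
```

Run:
```python
from h import *
s=env.state();print(s['eef_pos'],s['tcp_rot'],s['ft_force'],s['opening'])
go(618.5,-78.7,118,-.101)
```

```text
[588.75868609 190.5597127  117.15244568] [-3.14140968e+00 -1.55405816e-03 -3.14861731e-04] [ 0.30654147 -0.1208767  -4.11466558] 0.14689562664378303
ROW [0.0994, 0.8975, -0.0028, -0.0002, -0.001, 0.0641] mm 271 q1est -0.13 q6est -0.03
```

>>> {"fn": "send_rows", "kwargs": {"moves": [[[0.005,0.05,0,0,0,0],[0.015,0.13,0,0,0,0],[0.025,0.22,0,0,0,0],[0.036,0.32,0,0,0,0.02],[0.047,0.42,0,0,0,0.04],[0.058,0.52,0,0,0,0.064],[0.069,0.62,0,0,0,0.064],[0.08,0.72,0,0,0,0.064],[0.09,0.81,0,0,0,0.064],[0.096,0.86,0,0,0,0.064],[0.099,0.89,0,0,0,0.064],[0.099,0.897,0,0,0,0.064]]]}}

```text
t: 46.93
eef_pos: [617.9, -79.9, 115.5]
tcp_rot: [3.142, 0.001, -0.102]
ft_force: [-0.7, -0.3, -4.2]
opening: 0.149
```

>>> {"fn": "send_rows", "kwargs": {"moves": [[[0,0,0.04,0,0,0],[0,0,0.08,0,0,0],[0,0,0.12,0,0,0],[0,0,0.13,0,0,0],[0,0,0.13,0,0,0],[0,0,0.13,0,0,0],[0,0,0.13,0,0,0]]]}}

```text
t: 47.52
eef_pos: [618.4, -78.3, 77.4]
tcp_rot: [3.141, -0.0, -0.1]
ft_force: [-0.7, -0.0, -3.4]
opening: 0.145
```

Run:
```python
from h import *
s=env.state();print(s['eef_pos'],s['tcp_rot'],s['ft_force'],s['opening'])
go(618.5,-78.7,53,-.101)
c=cam('wrist');cv2.imwrite('pics/w11.png',c['image'][:,:,::-1])
```

```text
[618.36623038 -78.32488837  77.38460456] [ 3.14144444e+00 -4.62326111e-04 -1.00478858e-01] [-0.70988832 -0.03387379 -3.38001211] 0.14513043854095228
ROW [0.0005, 0.0012, 0.0813, 0.0001, -0.0003, 0.0003] mm 24 q1est -0.13 q6est -0.03
```

View pics/w11.png

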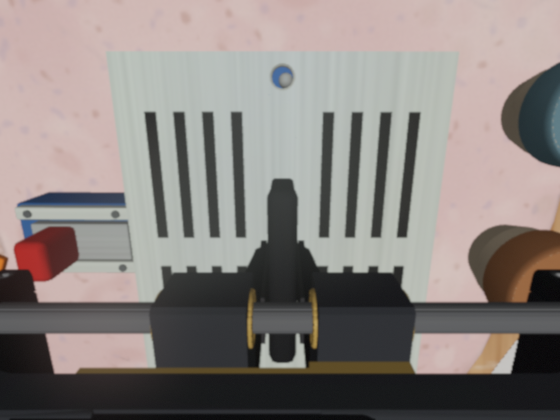

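>>> {"fn": "send_rows", "kwargs": {"moves": [[[0.0005,0.001,0.01,0,0,0],[0.0005,0.001,0.02,0,0,0],[0.0005,0.001,0.03,0,0,0],[0.0005,0.001,0.04,0,0,0],[0.0005,0.001,0.045,0,0,0],[0.0005,0.001,0.05,0,0,0],[0.0005,0.001,0.05,0,0,0]]]}}

```text
t: 48.15
eef_pos: [618.2, -78.9, 61.8]
tcp_rot: [3.142, 0.0, -0.101]
ft_force: [1.0, -0.7, -3.6]
opening: 0.145
```

>>> {"fn": "send_rows", "kwargs": {"moves": [[[0,0,0.01,0,0,0],[0,0,0.018,0,0,0],[0,0,0.024,0,0,0],[0,0,0.028,0,0,0],[0,0,0.029,0,0,0],[0,0,0.029,0,0,0]]]}}

```text
t: 48.65
eef_pos: [618.3, -78.9, 53.3]
tcp_rot: [3.142, 0.0, -0.101]
ft_force: [1.0, 0.6, -3.8]
opening: 0.148
```

>>> {"fn": "send_rows", "kwargs": {"moves": [[[0,0,0.003,0,0,0],[0,0,0.005,0,0,0],[0,0,0.005,0,0,0]]]}}

```text
t: 48.9
eef_pos: [618.3, -78.9, 53.1]
tcp_rot: [3.141, -0.001, -0.101]
ft_force: [-3.3, 0.5, 8.4]
opening: 0.147
```

>>> {"fn": "send_rows", "kwargs": {"moves": [[[0,0,0,0,0,0],[0,0,0,0,0,0],[0,0,0,0,0,0],[0,0,-0.01,0,0,0],[0,0,-0.05,0,0,0],[0,0,-0.14,0,0,0],[0,0,-0.24,0,0,0],[-0.12,0,-0.26,0,0,0],[-0.25,0,-0.26,0,0,0],[-0.38,0,-0.26,0,0,0],[-0.44,0,-0.26,0,0,0],[-0.448,0,-0.26,0,0,0]]], "grip": -0.3}}

```text
t: 49.9
eef_pos: [481.5, -64.8, 131.1]
tcp_rot: [3.142, 0.001, -0.101]
ft_force: [1.4, 0.2, 0.8]
opening: 0.649
```

Run:
```python
from h import *
np.set_printoptions(precision=1,suppress=True)
s=env.state();print(s['eef_pos'],s['opening'])
go(484,-65,55.3,-.101)
```

```text
[481.5 -64.8 131.1] 0.6492437144618715
ROW [0.0085, -0.0003, 0.2527, 0.0, 0.0005, 0.0] mm 76 q1est -0.13 q6est -0.03
```

>>> {"fn": "send_rows", "kwargs": {"moves": [[[0.005,0,0.05,0,0,0],[0.005,0,0.12,0,0,0],[0.005,0,0.19,0,0,0],[0.005,0,0.24,0,0,0],[0.005,0,0.253,0,0,0],[0.005,0,0.253,0,0,0]]]}}

```text
t: 50.4
eef_pos: [486.5, -65.7, 53.6]
tcp_rot: [-3.142, 0.001, -0.101]
ft_force: [-0.1, -0.2, -0.6]
opening: 0.65
```

>>> {"fn": "send_rows", "kwargs": {"moves": [[[0,0,0,0,0,0],[0,0,0,0,0,0],[0,0,0,0,0,0],[0,0,0,0,0,0],[0,0,0,0,0,0],[0,0,0,0,0,0],[0,0,0,0,0,0],[0,0,0,0,0,0],[0,0,0,0,0,0],[0,0,0,0,0,0],[0,0,0,0,0,0]]], "grip": 1}}

```text
t: 51.32
eef_pos: [485.9, -65.5, 54.1]
tcp_rot: [3.142, 0.0, -0.101]
ft_force: [-2.2, 1.6, 5.3]
opening: 0.188
```

>>> {"fn": "send_rows", "kwargs": {"moves": [[[0.015,0,0,0,0,0],[0.03,0,0,0,0,0],[0.045,0,0,0,0,0],[0.06,0,0,0,0,0],[0.075,0,0,0,0,0],[0.088,0,0,0,0,0],[0.096,0,0,0,0,0],[0.102,0,0,0,0,0],[0.104,0,0,0,0,0],[0.104,0,0,0,0,0]]]}}

```text
t: 52.15
eef_pos: [517.8, -68.9, 54.2]
tcp_rot: [3.141, -0.001, -0.101]
ft_force: [-0.9, -0.7, 4.2]
opening: 0.187
```

>>> {"fn": "send_rows", "kwargs": {"moves": [[[0.003,0,0,0,0,0],[0.006,0,0,0,0,0],[0.009,0,0,0,0,0],[0.009,0,0,0,0,0]]]}}

```text
t: 52.48
eef_pos: [518.4, -68.9, 54.1]
tcp_rot: [3.142, 0.004, -0.101]
ft_force: [-9.2, -1.3, 12.3]
opening: 0.19
```

>>> {"fn": "send_rows", "kwargs": {"moves": [[[-0.003,0,0,0,0,0],[-0.003,0,0,0,0,0],[-0.003,0,0,0,0,0],[-0.003,0,0,0,0,0],[-0.003,0,-0.03,0,0,0],[-0.003,0,-0.1,0,0,0],[-0.003,0,-0.2,0,0,0],[-0.003,0,-0.32,0,0,0],[-0.003,0,-0.44,0,0,0],[-0.003,0,-0.5,0,0,0],[-0.003,0,-0.5,0,0,0]]], "grip": -0.3}}

```text
t: 53.4
eef_pos: [520.3, -69.1, 208.8]
tcp_rot: [3.14, -0.007, -0.101]
ft_force: [0.3, 0.0, 0.5]
opening: 0.65
```

Run:
```python
from h import *
np.set_printoptions(precision=1,suppress=True)
s=env.state();print(s['eef_pos'],s['opening'])
c=cam('wrist'); save(c,'w12'); im=c['image'].astype(int)
m=(im[...,0]>90)&(im[...,0]>2.2*im[...,1]); p=np.argwhere(m); n,l,st,ce=cv2.connectedComponentsWithStats(m.astype(np.uint8))
for i in range(1,n):
    if st[i,4]>40: print('red',ce[i],st[i],at_z(c,ce[i],72))
c=cam('scene')
for t in ['cover','bolt_top','fader_top']:
    print(t,[(d['xy'],d['confidence']) for d in env.look_for('scene',t)][:2])
go(517.2,-329,204,-.048)
```

```text
[520.3 -69.1 208.8] 0.6496367692690015
red [278.5 198. ] [271 187  16  23 363] [518.6 -67.8  72. ]
cover []
bolt_top [([256.8, 224.9], 0.81), ([305.7, 164.3], 0.16)]
fader_top [([342.6, 288.6], 0.45)]
ROW [0.0837, 0.8636, -0.0039, -0.0002, 0.0013, -0.0337] mm 260 q1est -0.57 q6est -0.52
```

>>> {"fn": "send_rows", "kwargs": {"moves": [[[0.01,0.1,0,0,0,0],[0.02,0.22,0,0,0,0],[0.035,0.35,0,0,0,0],[0.048,0.48,0,0,0,-0.034],[0.06,0.6,0,0,0,-0.034],[0.07,0.72,0,0,0,-0.034],[0.08,0.81,0,0,0,-0.034],[0.083,0.855,0,0,0,-0.034],[0.083,0.864,0,0,0,-0.034],[0.083,0.864,0,0,0,-0.034],[0.083,0.864,0,0,0,-0.034]]]}}

```text
t: 54.57
eef_pos: [517.4, -327.9, 203.6]
tcp_rot: [-3.141, 0.001, -0.047]
ft_force: [0.3, 0.7, 0.0]
opening: 0.647
```

Run:
```python
from h import *
go(517.4,-329.2,31,-.048)
```

```text
ROW [0.0006, 0.0048, 0.5752, -0.0005, 0.0006, 0.0007] mm 173 q1est -0.57 q6est -0.52
```

>>> {"fn": "send_rows", "kwargs": {"moves": [[[0,0.004,0.06,0,0,0],[0,0.004,0.16,0,0,0],[0,0.004,0.27,0,0,0],[0,0.004,0.38,0,0,0],[0,0.004,0.47,0,0,0],[0,0.004,0.54,0,0,0],[0,0.004,0.57,0,0,0],[0,0.004,0.573,0,0,0],[0,0.004,0.573,0,0,0]]]}}

```text
t: 55.32
eef_pos: [517.9, -329.8, 32.7]
tcp_rot: [3.141, -0.0, -0.046]
ft_force: [0.6, 0.1, 0.7]
opening: 0.65
```

>>> {"fn": "send_rows", "kwargs": {"moves": [[[0,0,0,0,0,0],[0,0,0,0,0,0],[0,0,0,0,0,0],[0,0,0,0,0,0],[0,0,0,0,0,0],[0,0,0,0,0,0],[0,0,0,0,0,0],[0,0,0,0,0,0],[0,0,0,0,0,0],[0,0,0,0,0,0]]], "grip": 1}}

```text
t: 56.15
eef_pos: [517.3, -330.6, 32.5]
tcp_rot: [3.141, 0.0, -0.048]
ft_force: [-2.6, 0.2, 5.4]
opening: 0.294
```

>>> {"fn": "send_rows", "kwargs": {"moves": [[[0,0.015,0,0,0,0],[0,0.035,0,0,0,0],[-0.001,0.06,0,0,0,0],[-0.001,0.085,0,0,0,0],[-0.001,0.11,0,0,0,0],[-0.001,0.135,0,0,0,0],[-0.001,0.158,0,0,0,0],[-0.001,0.175,0,0,0,0],[-0.001,0.184,0,0,0,0],[-0.001,0.187,0,0,0,0],[-0.001,0.187,0,0,0,0],[-0.001,0.187,0,0,0,0]]]}}

```text
t: 57.15
eef_pos: [513.9, -386.8, 32.5]
tcp_rot: [3.141, 0.001, -0.048]
ft_force: [-5.3, -2.0, 6.9]
opening: 0.297
```

>>> {"fn": "send_rows", "kwargs": {"moves": [[[0,0,0,0,0,0],[0,0,0,0,0,0],[0,0,0,0,0,0],[0,0,0,0,0,0],[0,0,-0.05,0,0,0],[0,0,-0.15,0,0,0],[0,0,-0.27,0,0,0],[0,0,-0.4,0,0,0],[0,0,-0.52,0,0,0],[0,-0.08,-0.52,0,0,0],[0,-0.1,-0.52,0,0,0],[0,-0.1,-0.52,0,0,0]]], "grip": -0.3}}

```text
t: 58.15
eef_pos: [515.9, -355.0, 188.1]
tcp_rot: [-3.141, 0.0, -0.046]
ft_force: [-0.1, 0.4, -0.2]
opening: 0.646
```

>>> {"fn": "send_rows", "kwargs": {"moves": [[[0,0.1,0,0,0,0],[0,0.2,0,0,0,0],[0,0.3,0,0,0,0],[0,0.3,0,0,0,0],[0,0.3,0,0,0,0],[0,0.3,0,0,0,0],[0,0.3,0,0,0,0],[0,0.3,0,0,0,0],[0,0.3,0,0,0,0]]]}}

```text
t: 58.9
eef_pos: [511.9, -445.7, 188.3]
tcp_rot: [3.142, 0.0, -0.047]
ft_force: [0.0, 0.3, 0.5]
opening: 0.653
```

Run:
```python
from h import *
s=env.state();print(s['eef_pos'],s['tcp_rot'])
c=cam('wrist');save(c,'w13')
cen=proj(c,[515,-385,30]);print(cen)
x0,y0=int(max(cen[0]-95,0)),int(max(cen[1]-75,0)); print(x0,y0)
cv2.imwrite('pics/w13c.png',cv2.resize(c['image'][y0:y0+150,x0:x0+190,::-1],None,fx=4,fy=4,interpolation=cv2.INTER_CUBIC))
```

```text
[ 511.88946672 -445.67355607  188.27432522] [ 3.14152229e+00  2.19365598e-05 -4.65502999e-02]
[282.08574959 128.97621488]
187 53
```

View pics/w13c.png

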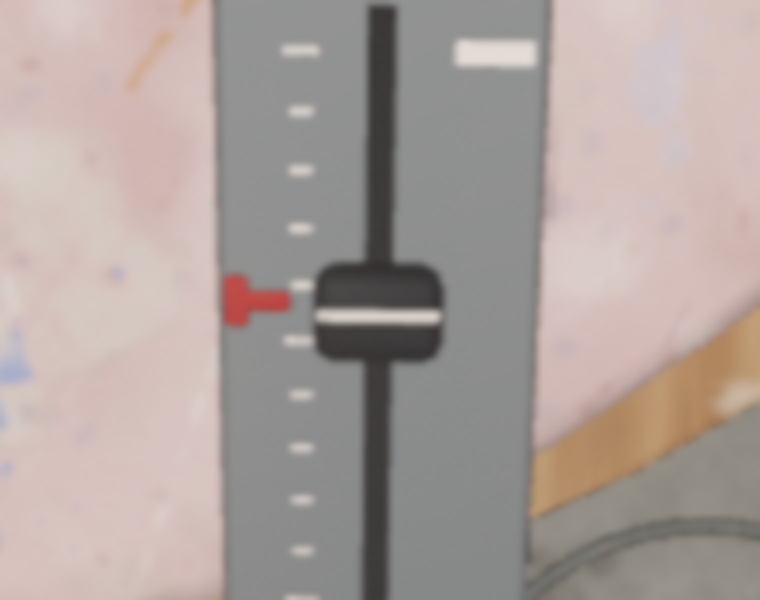

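Run:
```python
from h import *
c=cam('wrist'); im=c['image'].astype(float)
P=lambda u,v:(187+(u+.5)/4-.5,53+(v+.5)/4-.5)
# subpixel line row & pointer row
br=im.sum(2); sub=br[125:140,272:292]; w=np.clip(sub-300,0,None); r=(w.sum(1)@np.arange(125,140))/w.sum(); col=(w.sum(0)@np.arange(272,292))/w.sum()
m=(im[...,0]>110)&(im[...,0]>1.8*im[...,1]); m[:115]=0;m[142:]=0;m[:,:240]=0;m[:,265:]=0; q=np.argwhere(m); wt=(im[...,0]-im[...,1])[m]; pr=(q*wt[:,None]).sum(0)/wt.sum()
print('line',col,r,'ptr',pr,len(q))
d=np.array([-.0525,-.9986])
off=at_z(c,P(300,50),14)[:2]
f=lambda px,z:(at_z(c,px,z)[:2]-off)@d
for v in (111,170,228,285,341,395,448,500): print(round(f(P(300,v),14),1),end=' ')
print('\nline',f((col,r),54.5),'ptr',f(pr[::-1],17),'camera y-proj',c['T'][:3,3])
```

```text
line 281.5902841927946 131.44759006683694 ptr [127.66604725 248.51402531] 107
13.1 26.0 39.0 52.1 65.2 78.2 91.2 104.2 
line 56.45881953450246 ptr 55.54509258586616 camera y-proj [ 516.12586286 -366.93775161  349.9210196 ]
```

>>> {"fn": "send_rows", "kwargs": {"moves": [[[0,0,-0.1,0,0,0],[0,0,-0.22,0,0,0],[0,-0.05,-0.34,0,0,0],[0.03,-0.15,-0.46,0,0,0],[0.06,-0.27,-0.46,0,0,0],[0.1,-0.4,-0.46,0,0,0],[0.14,-0.52,-0.46,0,0,0],[0.18,-0.65,-0.46,0,0,0],[0.2,-0.78,-0.46,0,0,0],[0.2,-0.9,-0.46,0,0,0],[0.2,-0.95,-0.46,0,0,0],[0.2,-0.95,-0.46,0,0,0]]]}}

```text
t: 60.0
eef_pos: [585.2, -161.3, 326.7]
tcp_rot: [-3.142, -0.001, -0.044]
ft_force: [-0.4, -1.1, 1.0]
opening: 0.648
```

Run:
```python
from h import *
np.set_printoptions(precision=1,suppress=True)
s=env.state();print(s['eef_pos'],s['t'])
c=cam('wrist');save(c,'w14')
im=c['image'].astype(int);m=(im[...,0]>90)&(im[...,0]>2.2*im[...,1]);n,l,st,ce=cv2.connectedComponentsWithStats(m.astype(np.uint8))
for i in range(1,n):
    if st[i,4]>80: print('red',ce[i],at_z(c,ce[i],72))
for t,z in [('cup_teal',56),('cup_brown',63),('cover',30),('tile_1',6)]:
    for d in env.look_for('wrist',t): print(t,d['xy'],d['confidence'],at_z(c,d['xy'],z))
```

```text
[ 585.2 -161.3  326.7] 60.0
red [221.6  99.4] [519.3 -69.6  72. ]
cup_brown [431.4, 133.7] 0.62 [ 769.4 -120.1   63. ]
cover [307.2, 94.4] 0.64 [621.7 -66.9  30. ]
tile_1 [123.5, 114.2] 0.6 [373.1 -80.9   6. ]
```

View pics/w14.png

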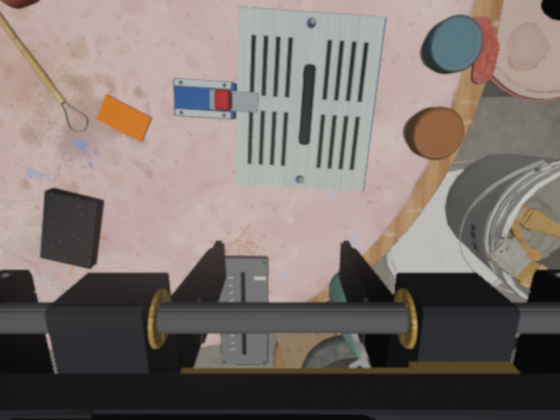

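```bash
python3 -c "
from h import *
print(env.job_done())"
```

```text
the job is handed in; nothing more can be done
None
```

I reloaded the dryer in the order asked and handed it in at about 60 s; `job_done` gave no verdict.

- **Opening up:** I pushed the fader to its off stop and drew the bolt back to its stop (force rose at both). The cover went on the free table to the left.
- **Tiles:** All four grey tiles lie flat in a 2 x 2 pattern on the tray floor, none touching. I checked this in a wrist picture before closing. The orange look-alike was left alone.
- **Cover:** It went back over both pins. The tool returned to the height at which it first gripped the seated cover (53.1 mm), and the force reversed on contact.
- **Bolt:** It went home against its stop, 35 mm of travel, and the last picture shows its tongue over the cover.
- **Fader:** I moved it last. In the close picture its white line reads 56.5 mm and the red pointer 55.5 mm. An earlier view put the pointer at 56.0 mm, so the two disagree slightly and the fader may be 0.5 to 0.9 mm past. I left it there.
- **Cups:** Both stand at the back in the last picture and I never went near them. The network missed the teal one in that picture, though I can see it in place.

The first tile grasp was too high, so I lowered the gripper and took it again. I saw no tile knocked aside and no slackening of the grip.

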